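# Recall stain bottles from the clip strip

### The arm

A 6-joint arm with a two-finger parallel gripper is mounted at the origin on a cart in front of the work surface, level with it; the furniture and walls round the work are solid. World frame = base frame: x ahead of the robot, y to its left, z up, the work surface at z = 0. Lengths are in m, angles in rad, forces in N, time in s.
With the tool pointing down it reaches from about 0.35 to 0.975 m from the base axis. Payload 4.9 kg.
Tool frame: the origin (TCP) lies midway between the tips of the shut fingers; the grasp point (between the pads) lies 19 mm behind it; z points along the fingers, y is the line along which they close (so a half turn about z gives the same grasp; the last joint's range is limited). The gripper opens to 85 mm and grips with 20 to 120 N. Pads are 22 mm wide; open, the fingers measure 114 mm over their backs; the gripper's body (76 mm by 85 mm) begins 54 mm behind the grasp point. The pads swing forward as they close: fully open they stand 13 mm farther back than shut.
Start: joints at [1.152, 0.053, 1.613, -0, 1.476, -0.119], TCP at [0.185, 0.597, 0.2] pointing down, gripper open.
Joint ranges: [-3.01, 3.01], [-1.01, 2.22], [0.06, 2.58], [-1.02, 4.17], [0.09, 2.62], [-3.14, 3.14]. Speed limits (rad/s): [2.57, 2.57, 3.14, 3.14, 3.14, 3.14].

### API

Orientations are given as a unit quaternion [w, x, y, z].
In Python, from plant import manip gives the robot as it stands.
- The arm moves only by the tool carry_out, never from a script. Its argument "moves" is a list of rows, each a list of 7 numbers: the opening, from 0 (shut) to 1 (fully open), then the shift along the tool's x, y, z normalised to -1 to 1, where 1 is 0.4 m, then the turn, a rotation vector about the tool's x, y, z normalised to -1 to 1, where 1 is 0.5 rad. In form: [[grip, dx, dy, dz, rx, ry, rz], ...]. A call has 1 to 8 rows; each row is the pose to reach, as a shift and turn from the pose commanded when the call began, along the tool's axes at that moment; what a row does not reach only later rows make up. A row lasts 1/12 s, in which the tool goes at most 41.7 mm and 7.16 degrees, less where a joint would pass 70% of its speed; a pose out of reach is approached as far as the arm can. A call with a number of a shift or a turn outside -1 to 1 is refused whole. A call with a gripper value outside its range is refused whole. The fingers move at their own pace and stop on an object; the grip force is fixed at half the most. Time passes only in rows, so rows that repeat a pose let the fingers close. It gives the time, the measured TCP pose, the force and the opening at its end, in the units of the state.
- manip.state(): the state, without advancing time (a new reading comes with each control period).
- manip.grab_frame(name): name is "scene" or "top" or "wrist"; returns the picture (480x640x3 uint8, red, green, blue); there is no depth.
- manip.camera_info(name): a dict with "intrinsics" (3x3 intrinsics, pixels), "extrinsics" (4x4, takes a point from world to camera coordinates). Camera axes: x right, y down, z forward; pixel columns grow to the right and rows downward; lengths in m; the calibration is good to about 2 mm. A picture is of the moment at which its call begins: read the wrist's pose just before it. camera_info takes no time and is no camera call; for the wrist camera it gives the pose at the moment of the call.
- manip.job_done(): hands the job in, once; it reports no verdict.
The state is a dict: "time": time; "joint_pos": joint angles; "joint_vel": joint speeds; "joint_efforts": joint torques, N m; "tool_pos": TCP position; "tool_rot": TCP orientation; "contact_force": force on the tool from outside, world axes, zero at the start; "ft_torque": the same for the moment, N m; "gripper_width": opening from 0.0 (shut) to 1.0 (fully open).
Only numpy, scipy, OpenCV 4.12 (cv2) and the standard library are available. Lean on these libraries where they do the work, as an engineer would, in place of code of your own. Each camera call takes 0.05 s, during which the arm holds its last target. There are 200 camera calls.

### The job

One stain has been recalled: the sample bottle standing on the red mat shows which kind. Pull every bottle out of the sprung clip strip and put those of the recalled kind in the red tray and all the others in the white tray; then slide the strip's yellow pointer all the way to the end on the side where the red tray stands. Leave the two sample bottles where they are.

Things in the scene. Friction and masses are not known exactly. Their poses are not given: they have to be found in the camera images.
- strip: fixed sprung clip strip, grey base 135 x 434 x 12 mm. Origin: on the bench under the middle of the row of eight clip places. Its y runs along the row, its x away from the robot (yaw up to 0.09 rad). Places 52 mm apart: y = -0.182, -0.130, -0.078, -0.026, 0.026, 0.078, 0.130, 0.182, x = 0. A bottle's foot rests 12 mm above the bench in a pocket 40 mm (x) by 38 mm, whose walls reach 46 mm above the bench
- jaws (a point): middle of the clip row at the height of the jaws' tops, 88 mm above the bench. At both y sides of each bottle a sprung steel jaw, 14 mm wide in x, laps 3 mm over the bottle's shoulder: a straight upward pull of about 4 to 15 N (more if askew) springs the pair apart, and they rub on the bottle until its foot has passed them (lift it 90 mm)
- pointer (a joint): position in m of the pointer, a yellow post on a black foot that slides along a track at the front of the strip, along the strip's y: -0.06 is the stop at the robot's right, +0.06 the stop at its left; about 1.5 N of friction, stays where it is left
- pointer_grip (a point): point to grip on the yellow pointer post: on its axis, 60 mm above the bench. The post is 18 x 18 mm and goes from 20 to 72 mm above the bench; it stands 60 mm in front of the row of bottles
- tray_red: fixed open red tray, 110 (its x) x 220 (its y) x 40 mm, walls and floor 5 mm thick; origin under its centre on the bench. The trays stand one at the robot's left (y > 0), one at its right
- tray_white: fixed open white tray of the same size, origin likewise
- mat_red: fixed red square mat, 90 x 90 x 3 mm, far at the left; origin at its centre on the bench. One sample bottle stands on it: the bottles that look like that one are recalled
- mat_white: fixed white square mat, 90 x 90 x 3 mm, beside the red one; the other sample bottle stands on it
- amber_1_c (a point): amber dropper bottle with a red rubber bulb on a black cap, at first in one of the strip's clips (absent in some runs), 104 mm tall: body 36 mm across up to 66 mm above its foot, cap 22 mm across from 66 to 72 mm, bulb 14 mm across from 72 to 104 mm (grip it there); 55 to 100 g. Point: on its axis, 52 mm above its foot; z points up from foot to bulb
- amber_2_c (a point): amber dropper bottle with a red rubber bulb on a black cap, at first in one of the strip's clips (absent in some runs), 104 mm tall: body 36 mm across up to 66 mm above its foot, cap 22 mm across from 66 to 72 mm, bulb 14 mm across from 72 to 104 mm (grip it there); 55 to 100 g. Point: on its axis, 52 mm above its foot; z points up from foot to bulb
- amber_3_c (a point): amber dropper bottle with a red rubber bulb on a black cap, at first in one of the strip's clips (absent in some runs), 104 mm tall: body 36 mm across up to 66 mm above its foot, cap 22 mm across from 66 to 72 mm, bulb 14 mm across from 72 to 104 mm (grip it there); 55 to 100 g. Point: on its axis, 52 mm above its foot; z points up from foot to bulb
- amber_4_c (a point): amber dropper bottle with a red rubber bulb on a black cap, at first in one of the strip's clips (absent in some runs), 104 mm tall: body 36 mm across up to 66 mm above its foot, cap 22 mm across from 66 to 72 mm, bulb 14 mm across from 72 to 104 mm (grip it there); 55 to 100 g. Point: on its axis, 52 mm above its foot; z points up from foot to bulb
- white_1_c (a point): white dropper bottle with a blue label, black cap and black rubber bulb, at first in one of the strip's clips (absent in some runs), 104 mm tall: body 36 mm across up to 66 mm above its foot, cap 22 mm across from 66 to 72 mm, bulb 14 mm across from 72 to 104 mm (grip it there); 55 to 100 g. Point: on its axis, 52 mm above its foot; z points up from foot to bulb
- white_2_c (a point): white dropper bottle with a blue label, black cap and black rubber bulb, at first in one of the strip's clips (absent in some runs), 104 mm tall: body 36 mm across up to 66 mm above its foot, cap 22 mm across from 66 to 72 mm, bulb 14 mm across from 72 to 104 mm (grip it there); 55 to 100 g. Point: on its axis, 52 mm above its foot; z points up from foot to bulb
- white_3_c (a point): white dropper bottle with a blue label, black cap and black rubber bulb, at first in one of the strip's clips (absent in some runs), 104 mm tall: body 36 mm across up to 66 mm above its foot, cap 22 mm across from 66 to 72 mm, bulb 14 mm across from 72 to 104 mm (grip it there); 55 to 100 g. Point: on its axis, 52 mm above its foot; z points up from foot to bulb
- white_4_c (a point): white dropper bottle with a blue label, black cap and black rubber bulb, at first in one of the strip's clips (absent in some runs), 104 mm tall: body 36 mm across up to 66 mm above its foot, cap 22 mm across from 66 to 72 mm, bulb 14 mm across from 72 to 104 mm (grip it there); 55 to 100 g. Point: on its axis, 52 mm above its foot; z points up from foot to bulb
- sample_amber_c (a point): sample, stands on one of the two mats: amber dropper bottle with a red rubber bulb on a black cap, 104 mm tall: body 36 mm across up to 66 mm above its foot, cap 22 mm across from 66 to 72 mm, bulb 14 mm across from 72 to 104 mm (grip it there); 55 to 100 g. Point: on its axis, 52 mm above its foot; z points up from foot to bulb
- sample_white_c (a point): sample, stands on one of the two mats: white dropper bottle with a blue label, black cap and black rubber bulb, 104 mm tall: body 36 mm across up to 66 mm above its foot, cap 22 mm across from 66 to 72 mm, bulb 14 mm across from 72 to 104 mm (grip it there); 55 to 100 g. Point: on its axis, 52 mm above its foot; z points up from foot to bulb

How it is judged:
On the way, in this order (a step that is already met when the one before it is completed fails the run):
1. every bottle from the strip is in its right tray (((horizontal distance between sample_amber_c and mat_red below 0.05 m and (x of amber_1_c in the frame of tray_red between -0.055 and 0.055 m and y of amber_1_c in the frame of tray_red between -0.11 and 0.11 m and z of amber_1_c in the frame of tray_red between 0 and 0.075 m) and (x of amber_2_c in the frame of tray_red between -0.055 and 0.055 m and y of amber_2_c in the frame of tray_red between -0.11 and 0.11 m and z of amber_2_c in the frame of tray_red between 0 and 0.075 m) and (x of amber_3_c in the frame of tray_red between -0.055 and 0.055 m and y of amber_3_c in the frame of tray_red between -0.11 and 0.11 m and z of amber_3_c in the frame of tray_red between 0 and 0.075 m) and (x of amber_4_c in the frame of tray_red between -0.055 and 0.055 m and y of amber_4_c in the frame of tray_red between -0.11 and 0.11 m and z of amber_4_c in the frame of tray_red between 0 and 0.075 m) and (x of white_1_c in the frame of tray_white between -0.055 and 0.055 m and y of white_1_c in the frame of tray_white between -0.11 and 0.11 m and z of white_1_c in the frame of tray_white between 0 and 0.075 m) and (x of white_2_c in the frame of tray_white between -0.055 and 0.055 m and y of white_2_c in the frame of tray_white between -0.11 and 0.11 m and z of white_2_c in the frame of tray_white between 0 and 0.075 m) and (x of white_3_c in the frame of tray_white between -0.055 and 0.055 m and y of white_3_c in the frame of tray_white between -0.11 and 0.11 m and z of white_3_c in the frame of tray_white between 0 and 0.075 m) and (x of white_4_c in the frame of tray_white between -0.055 and 0.055 m and y of white_4_c in the frame of tray_white between -0.11 and 0.11 m and z of white_4_c in the frame of tray_white between 0 and 0.075 m)) or (horizontal distance between sample_white_c and mat_red below 0.05 m and (x of white_1_c in the frame of tray_red between -0.055 and 0.055 m and y of white_1_c in the frame of tray_red between -0.11 and 0.11 m and z of white_1_c in the frame of tray_red between 0 and 0.075 m) and (x of white_2_c in the frame of tray_red between -0.055 and 0.055 m and y of white_2_c in the frame of tray_red between -0.11 and 0.11 m and z of white_2_c in the frame of tray_red between 0 and 0.075 m) and (x of white_3_c in the frame of tray_red between -0.055 and 0.055 m and y of white_3_c in the frame of tray_red between -0.11 and 0.11 m and z of white_3_c in the frame of tray_red between 0 and 0.075 m) and (x of white_4_c in the frame of tray_red between -0.055 and 0.055 m and y of white_4_c in the frame of tray_red between -0.11 and 0.11 m and z of white_4_c in the frame of tray_red between 0 and 0.075 m) and (x of amber_1_c in the frame of tray_white between -0.055 and 0.055 m and y of amber_1_c in the frame of tray_white between -0.11 and 0.11 m and z of amber_1_c in the frame of tray_white between 0 and 0.075 m) and (x of amber_2_c in the frame of tray_white between -0.055 and 0.055 m and y of amber_2_c in the frame of tray_white between -0.11 and 0.11 m and z of amber_2_c in the frame of tray_white between 0 and 0.075 m) and (x of amber_3_c in the frame of tray_white between -0.055 and 0.055 m and y of amber_3_c in the frame of tray_white between -0.11 and 0.11 m and z of amber_3_c in the frame of tray_white between 0 and 0.075 m) and (x of amber_4_c in the frame of tray_white between -0.055 and 0.055 m and y of amber_4_c in the frame of tray_white between -0.11 and 0.11 m and z of amber_4_c in the frame of tray_white between 0 and 0.075 m)))), for 0.2 s.
2. the pointer is at the red tray's end of its track (((world y of tray_red above 0 m and value of joint pointer above 0.05 m) or (world y of tray_red below 0 m and value of joint pointer below -0.05 m))), for 0.2 s.
At the end, for the whole second after the job is handed in: Each bottle from the strip rests in its right tray (centre inside the outline, under 75 mm above the bench): the kind of the sample on the red mat in the red tray, the others in the white; the pointer is within 10 mm of the stop on the red tray's side (((horizontal distance between sample_amber_c and mat_red below 0.05 m and (x of amber_1_c in the frame of tray_red between -0.055 and 0.055 m and y of amber_1_c in the frame of tray_red between -0.11 and 0.11 m and z of amber_1_c in the frame of tray_red between 0 and 0.075 m) and (x of amber_2_c in the frame of tray_red between -0.055 and 0.055 m and y of amber_2_c in the frame of tray_red between -0.11 and 0.11 m and z of amber_2_c in the frame of tray_red between 0 and 0.075 m) and (x of amber_3_c in the frame of tray_red between -0.055 and 0.055 m and y of amber_3_c in the frame of tray_red between -0.11 and 0.11 m and z of amber_3_c in the frame of tray_red between 0 and 0.075 m) and (x of amber_4_c in the frame of tray_red between -0.055 and 0.055 m and y of amber_4_c in the frame of tray_red between -0.11 and 0.11 m and z of amber_4_c in the frame of tray_red between 0 and 0.075 m) and (x of white_1_c in the frame of tray_white between -0.055 and 0.055 m and y of white_1_c in the frame of tray_white between -0.11 and 0.11 m and z of white_1_c in the frame of tray_white between 0 and 0.075 m) and (x of white_2_c in the frame of tray_white between -0.055 and 0.055 m and y of white_2_c in the frame of tray_white between -0.11 and 0.11 m and z of white_2_c in the frame of tray_white between 0 and 0.075 m) and (x of white_3_c in the frame of tray_white between -0.055 and 0.055 m and y of white_3_c in the frame of tray_white between -0.11 and 0.11 m and z of white_3_c in the frame of tray_white between 0 and 0.075 m) and (x of white_4_c in the frame of tray_white between -0.055 and 0.055 m and y of white_4_c in the frame of tray_white between -0.11 and 0.11 m and z of white_4_c in the frame of tray_white between 0 and 0.075 m)) or (horizontal distance between sample_white_c and mat_red below 0.05 m and (x of white_1_c in the frame of tray_red between -0.055 and 0.055 m and y of white_1_c in the frame of tray_red between -0.11 and 0.11 m and z of white_1_c in the frame of tray_red between 0 and 0.075 m) and (x of white_2_c in the frame of tray_red between -0.055 and 0.055 m and y of white_2_c in the frame of tray_red between -0.11 and 0.11 m and z of white_2_c in the frame of tray_red between 0 and 0.075 m) and (x of white_3_c in the frame of tray_red between -0.055 and 0.055 m and y of white_3_c in the frame of tray_red between -0.11 and 0.11 m and z of white_3_c in the frame of tray_red between 0 and 0.075 m) and (x of white_4_c in the frame of tray_red between -0.055 and 0.055 m and y of white_4_c in the frame of tray_red between -0.11 and 0.11 m and z of white_4_c in the frame of tray_red between 0 and 0.075 m) and (x of amber_1_c in the frame of tray_white between -0.055 and 0.055 m and y of amber_1_c in the frame of tray_white between -0.11 and 0.11 m and z of amber_1_c in the frame of tray_white between 0 and 0.075 m) and (x of amber_2_c in the frame of tray_white between -0.055 and 0.055 m and y of amber_2_c in the frame of tray_white between -0.11 and 0.11 m and z of amber_2_c in the frame of tray_white between 0 and 0.075 m) and (x of amber_3_c in the frame of tray_white between -0.055 and 0.055 m and y of amber_3_c in the frame of tray_white between -0.11 and 0.11 m and z of amber_3_c in the frame of tray_white between 0 and 0.075 m) and (x of amber_4_c in the frame of tray_white between -0.055 and 0.055 m and y of amber_4_c in the frame of tray_white between -0.11 and 0.11 m and z of amber_4_c in the frame of tray_white between 0 and 0.075 m))) and ((world y of tray_red above 0 m and value of joint pointer above 0.05 m) or (world y of tray_red below 0 m and value of joint pointer below -0.05 m)) and linear speed of each of amber_1, amber_2, amber_3, amber_4, white_1, white_2, white_3, white_4 below 0.03 m/s); the robot touches nothing.
It fails at once if a sample bottle is moved more than 3 cm (distance of any of sample_amber_c, sample_white_c from where it was at the start of the episode above 0.03 m).
Of amber_1, amber_2, amber_3, amber_4, white_1, white_2, white_3, white_4 only 6 to 8 are there at a start; the rules pass over those that are not, and their reading is None.
At some moment in a run one of amber_1, amber_2, amber_3, amber_4, white_1, white_2, white_3, white_4 may be knocked a few centimetres aside while the robot is not near it.
Once in a run the grip may slacken for a moment while it holds something.
It also fails if it takes over 210 s, if anything falls off the work surface, if the arm or the gripper's body presses on something with over 40 N, if the wrist force passes 120 N, or if a joint passes its speed limit or range.

## Working session

There is one attempt and no reset: what is moved stays moved. The work goes in short steps, Python scripts to look and compute and a tool call to move; the robot and the scene stay as the last step left them, time stands still between calls to the robot, and variables do not carry over. Pictures are saved under pics/ and viewed, on a budget of 14 in all, crops included, one or two more only if the job needs it, and the job is handed in when it is done.

Besides the shell and the picture viewer there is one more tool, called after "Call:" as name(argument=value, ...) on one line, values as JSON. carry_out: Moves the arm, as the interface text tells. Scaled input: -1 to 1 covers 0.4 m each way for a shift and 0.5 rad each way for a turn. Its arguments: {"type":"object","properties":{"moves":{"type":"array"}},"required":["moves"]}

```bash
mkdir -p pics; ls
python3 - <<'E'
from plant import manip
import cv2
s=manip.state();print({k:s[k] for k in('time','tool_pos','tool_rot','gripper_width','contact_force')})
for n in('scene','top'):
    c=manip.camera_info(n);print(n,c)
    cv2.imwrite(f'pics/{n}0.png',manip.grab_frame(n)[:,:,::-1])
E
```

```text
pics
{'time': 0.0, 'tool_pos': array([0.18429994, 0.59649519, 0.19894167]), 'tool_rot': array([-2.54714253e-04,  1.49318146e-01,  9.88788663e-01, -1.00324694e-03]), 'gripper_width': 1.00001335487473, 'contact_force': array([-0.29995118,  0.49756238,  0.26391551])}
scene {'intrinsics': array([[516.75935032,   0.        , 326.76883171],
       [  0.        , 516.75935032, 234.81992828],
       [  0.        ,   0.        ,   1.        ]]), 'extrinsics': array([[-0.52879335, -0.84871659,  0.00759927,  0.38509562],
       [-0.37275346,  0.22418184, -0.90044287,  0.24788095],
       [ 0.76251718, -0.47898085, -0.43490792,  0.71932391],
       [ 0.        ,  0.        ,  0.        ,  1.        ]])}
top {'intrinsics': array([[548.47718608,   0.        , 324.07332398],
       [  0.        , 548.47718608, 232.3969953 ],
       [  0.        ,   0.        ,   1.        ]]), 'extrinsics': array([[-2.13119865e-03, -9.99803758e-01,  1.96952741e-02,
         9.79051121e-02],
       [-9.98018131e-01,  8.87907564e-04, -6.29207582e-02,
         5.07026725e-01],
       [ 6.28909229e-02, -1.97903373e-02, -9.97824170e-01,
         1.29362573e+00],
       [ 0.00000000e+00,  0.00000000e+00,  0.00000000e+00,
         1.00000000e+00]])}
```

View pics/top0.png

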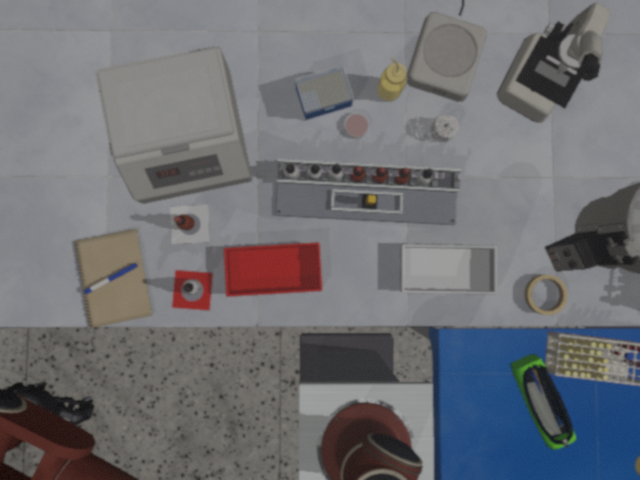

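View pics/scene0.png

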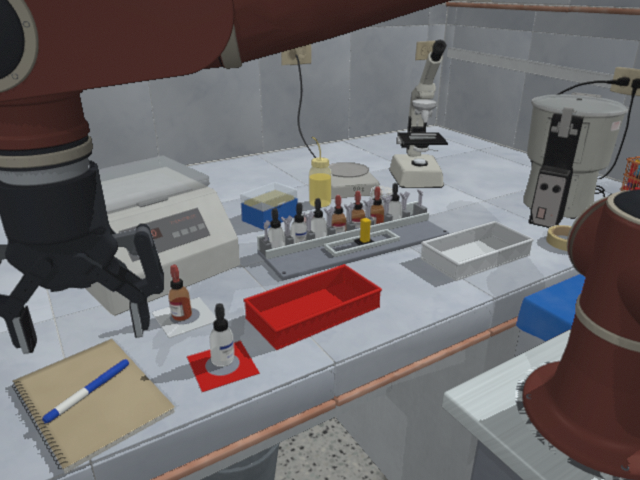

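White sample stands on the red mat at pixel (190,289) in the top view, so white is recalled. The red tray is at the left, the white tray at the right. The strip holds W W W A A A W from the left, with the rightmost place looking empty.

```bash
cat > h.py <<'E'
import numpy as np, cv2
from scipy.spatial.transform import Rotation as R
from plant import manip
def ray(c,u,v,z):
    K=c['intrinsics'];E=c['extrinsics'];d=E[:3,:3].T@np.linalg.solve(K,[u,v,1]);o=-E[:3,:3].T@E[:3,3]
    return o+d*(z-o[2])/d[2]
def proj(c,P):
    q=c['extrinsics'][:3,:3]@np.array(P)+c['extrinsics'][:3,3];q=c['intrinsics']@q;return q[:2]/q[2]
def rot(): return R.from_quat(np.roll(manip.state()['tool_rot'],-1))
def blobs(m,lo=15):
    n,l,s,c=cv2.connectedComponentsWithStats(m.astype(np.uint8));return [(i,s[i],c[i],l==i) for i in range(1,n) if s[i,4]>=lo]
E
python3 - <<'E'
from h import *
im=cv2.imread('pics/top0.png');c=manip.camera_info('top')
h=cv2.cvtColor(im,cv2.COLOR_BGR2HSV).astype(int);H,S,V=h[...,0],h[...,1],h[...,2]
red=((H<8)|(H>172))&(S>150)&(V>90); red[330:]=0
for i,s,ce,m in blobs(red):
    r=cv2.minAreaRect(cv2.findNonZero(m.astype(np.uint8)));z=.04 if s[4]>2000 else .003 if s[4]>500 else .1
    print('red',s,np.round(r[0],1),r[1],r[2],'->',ray(c,*r[0],z).round(4), [ray(c,*p,z).round(3)[:2].tolist() for p in cv2.boxPoints(r)] if s[4]>2000 else '')
yel=(H>18)&(H<32)&(S>130)&(V>100);yel[330:]=0
for i,s,ce,m in blobs(yel): print('yel',s,ce,ray(c,*ce,.072).round(4))
a=im[140:310,260:510]
wh=(S<25)&(V>150);
cv2.imwrite('pics/crop1.png',cv2.resize(im[150:300,265:505],None,fx=3.3,fy=3.3,interpolation=cv2.INTER_CUBIC))
for u,v in((290,171),(358,174),(381,175),(403,176),(428,177)): print(u,v,ray(c,u,v,.116).round(4))
E
```

```text
red [ 225  244   96   52 4381] [272.2 268.9] (46.94416427612305, 94.03956604003906) 86.53176879882812 -> [0.4207 0.2184 0.04  ] [[0.469, 0.331], [0.482, 0.112], [0.373, 0.106], [0.36, 0.323]]
red [173 272  38  37 784] [191.9 289.8] (35.12786865234375, 35.76161575317383) 5.19442892074585 -> [0.3714 0.4119 0.003 ] 
yel [368 195   8   8  59] [371.45762712 198.55932203] [ 0.5813 -0.0106  0.072 ]
290 171 [0.6371 0.1743 0.116 ]
358 174 [0.6306 0.0236 0.116 ]
381 175 [ 0.6284 -0.0276  0.116 ]
403 176 [ 0.6262 -0.0765  0.116 ]
428 177 [ 0.624  -0.1323  0.116 ]
```

View pics/crop1.png

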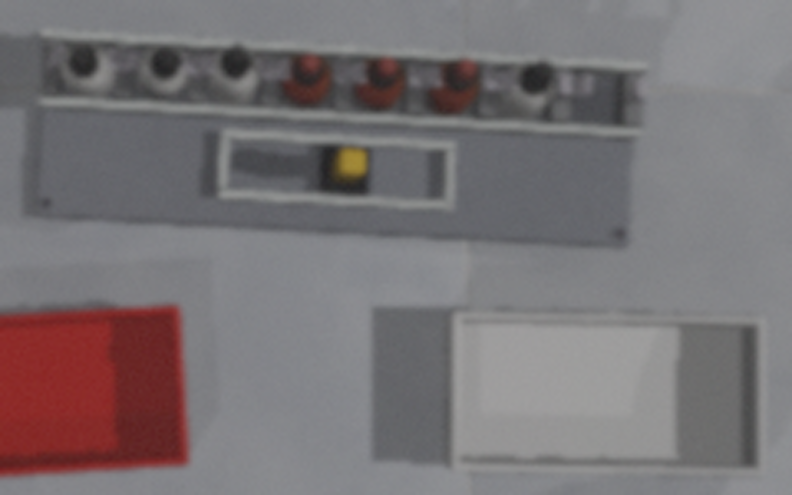

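The crop shows 7 bulbs in the clips, the rightmost place empty, and the pointer near the middle. I'll move over the strip while turning the tool so that the fingers close along strip x.

Call:
carry_out(moves=[[1,-0.78,-0.275,-0.2,0,0,1],[1,-0.78,-0.275,-0.2,0,0,1],[1,-0.78,-0.275,-0.2,0,0,1],[1,-0.78,-0.275,-0.2,0,0,1],[1,-0.78,-0.275,-0.2,0,0,1],[1,-0.78,-0.275,-0.2,0,0,1],[1,-0.78,-0.275,-0.2,0,0,1],[1,-0.78,-0.275,-0.2,0,0,1]])

```text
time: 0.77
tool_pos: [0.4457, 0.4023, 0.2785]
tool_rot: [-0.0, 0.389, 0.921, -0.0]
contact_force: [0.3, 1.1, 0.4]
gripper_width: 1.001
```

```bash
cat >> h.py <<'E'
def to(x,y,z,yaw=None,s=None):
    "scaled shift/turn from the present pose to TCP x,y,z with tool y at yaw, tool straight down"
    s=s or manip.state();r=R.from_quat(np.roll(s['tool_rot'],-1))
    t=r.inv().apply(np.array([x,y,z])-s['tool_pos'])/.4
    w=np.zeros(3)
    if yaw is not None:
        c,n=np.cos(yaw),np.sin(yaw);M=np.array([[-n,c,0],[c,n,0],[0,0,-1.]])
        w=(r.inv()*R.from_matrix(M)).as_rotvec()/.5
    return t.round(3),w.round(3)
E
python3 -c "
from h import *
s=manip.state();print(s['time'],s['tool_pos'],s['joint_pos'].round(2))
print(to(.55,.1,.3,-.043,s))"
```

```text
0.7667 [0.44574425 0.40234803 0.27852259] [ 0.61 -0.04  1.58  0.    1.61 -0.16]
(array([-0.724, -0.34 , -0.054]), array([-1.000e-03,  0.000e+00,  1.628e+00]))
```

Call:
carry_out(moves=[[1,-0.7,-0.3,-0.05,0,0,0.8],[1,-0.7,-0.3,-0.05,0,0,0.8],[1,-0.7,-0.3,-0.05,0,0,0.8],[1,-0.7,-0.3,-0.05,0,0,0.8],[1,-0.7,-0.3,-0.05,0,0,0.8],[1,-0.7,-0.3,-0.05,0,0,0.8],[1,-0.7,-0.3,-0.05,0,0,0.8],[1,-0.7,-0.3,-0.05,0,0,0.8]])

```text
time: 1.43
tool_pos: [0.5549, 0.1149, 0.2983]
tool_rot: [0.001, 0.567, 0.824, -0.001]
contact_force: [-0.8, -0.1, -0.6]
gripper_width: 1.002
```

```bash
python3 -c "
from h import *
s=manip.state();print(s['time'],s['tool_pos'],s['joint_pos'].round(2))
c=manip.camera_info('wrist');E=c['extrinsics'];print('cam',-E[:3,:3].T@E[:3,3],E[2,:3])
print(to(.55,.02,.32,-.043,s))"
```

```text
1.4333 [0.55488934 0.11486999 0.2983368 ] [ 0.07 -0.13  1.62 -0.    1.64 -0.29]
cam [0.52583534 0.1917141  0.47225811] [ 0.11404557 -0.30058795 -0.94691103]
(array([-0.217, -0.096, -0.054]), array([-0.   ,  0.004,  0.818]))
```

Call:
carry_out(moves=[[1,-0.19,0.08,-0.05,0,0,0.818],[1,-0.19,0.08,-0.05,0,0,0.818],[1,-0.19,0.08,-0.05,0,0,0.818],[1,-0.19,0.08,-0.05,0,0,0.818],[1,-0.19,0.08,-0.05,0,0,0.818],[1,-0.19,0.08,-0.05,0,0,0.818]])

```text
time: 1.93
tool_pos: [0.6109, 0.0606, 0.3179]
tool_rot: [-0.0, 0.72, 0.694, -0.0]
contact_force: [-0.0, 0.5, 0.3]
gripper_width: 0.999
```

```bash
python3 -c "
from h import *
s=manip.state();print(s['time'],s['tool_pos'],s['joint_pos'].round(2))
c=manip.camera_info('wrist');im=manip.grab_frame('wrist');cv2.imwrite('pics/w1.png',im[:,:,::-1])
import pickle;pickle.dump(c,open('w1.pkl','wb'))
print(to(.55,.02,.32,-.043,s))"
```

```text
1.9333 [0.61089789 0.06059469 0.31788818] [-0.02 -0.02  1.49  0.    1.67  0.01]
(array([-0.107, -0.148, -0.005]), array([-0.002, -0.   ,  0.013]))
```

View pics/w1.png

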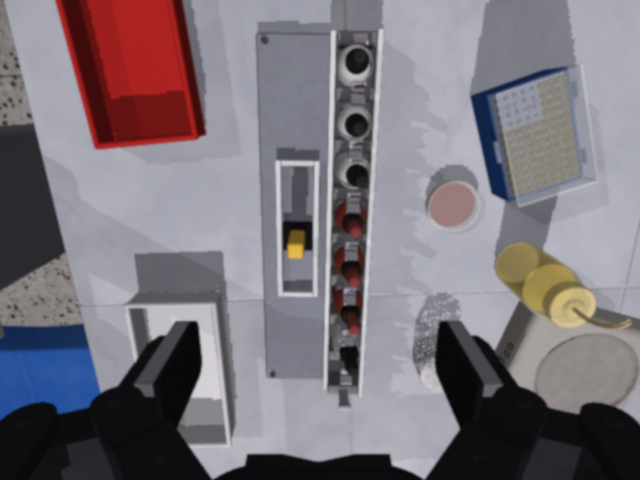

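The wrist view shows the row in column ~357, with bulbs from (357,61) to (349,358) in the order W W W A A A W, and the pointer at (295,243).

Run:
```python
from h import *
import pickle
c=pickle.load(open('w1.pkl','rb'));im=cv2.imread('pics/w1.png')
h=cv2.cvtColor(im,cv2.COLOR_BGR2HSV).astype(int);H,S,V=h[...,0],h[...,1],h[...,2]
roi=np.zeros(H.shape,bool);roi[35:385,335:372]=1
dark=(V<48)&roi;red=((H<7)|(H>173))&(S>140)&(V>85)&roi
P=[]
for n,m in(('dark',dark),('red',red)):
    for i,s,ce,mm in blobs(m,40):
        p=ray(c,*ce,.102);P.append(p);print(n,s,ce.round(1),p.round(4))
P=np.array(P)
P=P[np.argsort(-P[:,1])]
# corners of base front edge at z=.012 and pointer
a=ray(c,257,33,.012);b=ray(c,266,378,.012);print('front edge',a.round(4),b.round(4),'mid',((a+b)/2).round(4),'len',np.linalg.norm(a-b),'yaw',np.arctan2(-(a-b)[0],(a-b)[1]))
y=(H>18)&(H<32)&(S>130)&(V>120);y[:,:270]=0;y[:,320:]=0
for i,s,ce,mm in blobs(y): print('yel',s,ce,ray(c,*ce,.06).round(4),'top',ray(c,ce[0],s[1]+s[3]-6,.072).round(4))
t=manip.camera_info('top')
crop=np.array([(84,62),(166,65),(236,60),(310,68),(386,72),(463,73),(538,76)])/3.3+[265,150]
print('top view',[ray(t,u,v,.116).round(4)[:2].tolist() for u,v in crop])
cs=[ray(t,265+u/3.3,150+v/3.3,.04).round(3)[:2] for u,v in((453,313),(765,320),(757,468),(452,467))];print('white tray',cs,np.mean(cs,0))
q=[ray(c,u,v,.04).round(4)[:2] for u,v in((127,305),(216,303),(231,443))];print(q)
```

```text
dark [346  49  23  24 414] [356.8  60.5] [0.6488 0.1757 0.102 ]
dark [346 114  22  22 364] [356.1 124.6] [0.6479 0.1219 0.102 ]
dark [347 165  21  22 372] [357.5 175.7] [0.6489 0.0751 0.102 ]
dark [342 214  22  18 200] [351.  220.3] [0.6422 0.0314 0.102 ]
dark [341 261  22  17 216] [350.5 267.4] [ 0.6412 -0.0185  0.102 ]
dark [340 306  21  17 215] [349.7 312. ] [ 0.6398 -0.0696  0.102 ]
dark [340 346  18  38 411] [350.  359.6] [ 0.6395 -0.1287  0.102 ]
red [350 227  11   9  56] [354.9 230.1] [0.6461 0.0212 0.102 ]
red [350 277   9   7  47] [353.9 279.8] [ 0.6446 -0.0325  0.102 ]
front edge [0.552  0.2138 0.012 ] [ 0.5285 -0.2171  0.012 ] mid [ 0.5402 -0.0017  0.012 ] len 0.4314661211221516 yaw -0.054510267692950976
yel [287 243  17  15 232] [295.03448276 249.91810345] [ 0.5825 -0.0126  0.06  ] top [ 0.5832 -0.0107  0.072 ]
top view [[0.642, 0.1733], [0.6401, 0.1183], [0.6435, 0.0712], [0.6382, 0.0214], [0.6355, -0.0298], [0.6349, -0.0818], [0.6329, -0.1325]]
white tray [array([ 0.476, -0.086]), array([ 0.471, -0.308]), array([ 0.366, -0.3  ]), array([ 0.367, -0.084])] [ 0.42   -0.1945]
[array([ 0.3715, -0.0841]), array([ 0.4808, -0.0853]), array([ 0.4767, -0.3016])]
```

Strip fit: origin ≈ (0.6445, -0.006), yaw ≈ -0.05. The base length of 431 mm against 434, and the pointer 60 mm in front of the row, both agree. First bottle: leftmost white.

Call:
carry_out(moves=[[1,0.291,0.087,0.29,0,0,0.027],[1,0.291,0.087,0.29,0,0,0.027],[1,0.291,0.087,0.29,0,0,0.027],[1,0.291,0.087,0.29,0,0,0.027],[1,0.291,0.087,0.29,0,0,0.027],[1,0.291,0.087,0.29,0,0,0.027],[1,0.291,0.087,0.29,0,0,0.027]])

```text
time: 2.57
tool_pos: [0.6502, 0.1756, 0.2032]
tool_rot: [0.0, 0.725, 0.689, 0.0]
contact_force: [1.2, -0.2, 1.0]
gripper_width: 0.999
```

```bash
python3 -c "
from h import *
s=manip.state();print(s['time'],s['tool_pos'].round(4))
c=manip.camera_info('wrist');im=manip.grab_frame('wrist')
for p in((.650,.1755,.116),(.6505,.175,.084)): cv2.circle(im,tuple(int(v) for v in proj(c,p).round()),3,(0,255,0),-1)
cv2.imwrite('pics/w2.png',im[:,:,::-1])
print(to(.650,.1755,.088,-.05,s))"
```

```text
2.5667 [0.6502 0.1756 0.2032]
(array([-0.   , -0.001,  0.288]), array([ 0.001,  0.001, -0.   ]))
```

View pics/w2.png

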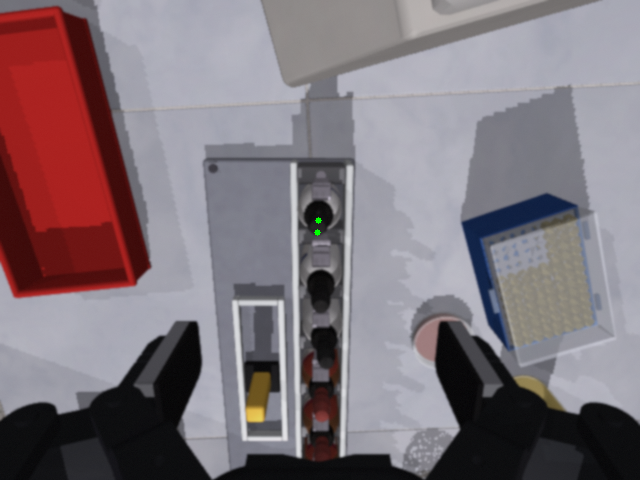

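Run:
```python
from h import *
c=manip.camera_info('wrist');im=manip.grab_frame('wrist')[:,:,::-1]
h=cv2.cvtColor(im,cv2.COLOR_BGR2HSV).astype(int);V=h[...,2]
roi=np.zeros(V.shape,bool);roi[165:300,302:342]=1
for th in(40,55):
  for i,s,ce,m in blobs((V<th)&roi,60): print(th,s,ce.round(1),'c@.1',ray(c,*ce,.1).round(4),'bottom edge@.116',ray(c,s[0]+s[2]/2,s[1]+s[3]-1,.116).round(4),'w',s[2]/c['intrinsics'][0,0])
for u,v in((204,158),(354,158)): print(ray(c,u,v,.012).round(4))
o=-c['extrinsics'][:3,:3].T@c['extrinsics'][:3,3];print(o)
cv2.imwrite('pics/w2c.png',cv2.resize(im[150:320,270:370],None,fx=4,fy=3.5,interpolation=cv2.INTER_CUBIC))
```

```text
40 [303 200  28  32 642] [316.7 214.6] c@.1 [0.6509 0.1826 0.1   ] bottom edge@.116 [0.6508 0.1755 0.116 ] w 0.06803845878900931
40 [307 269  26  31 663] [319.2 284.7] c@.1 [0.6501 0.1289 0.1   ] bottom edge@.116 [0.6503 0.1251 0.116 ] w 0.06317856887550864
55 [303 200  29  34 729] [316.6 215.7] c@.1 [0.6508 0.1818 0.1   ] bottom edge@.116 [0.6511 0.1741 0.116 ] w 0.07046840374575963
55 [306 269  28  31 709] [319.2 284.6] c@.1 [0.65   0.1289 0.1   ] bottom edge@.116 [0.6503 0.1251 0.116 ] w 0.06803845878900931
[0.5533 0.2155 0.012 ]
[0.6851 0.2088 0.012 ]
[0.6550212  0.25691701 0.37867566]
```

View pics/w2c.png

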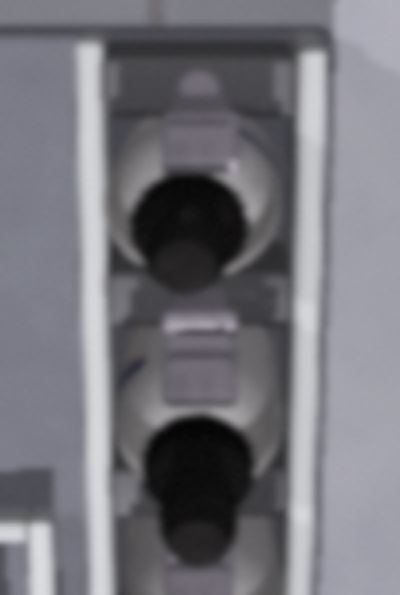

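Bulb 1's top disc sits at about (317,226), i.e. y≈0.179, so that bottle leans slightly to +y. I'll aim at (0.651, 0.178).

Call:
carry_out(moves=[[1,0.006,0.002,0.1,0,0,0],[1,0.006,0.002,0.2,0,0,0],[1,0.006,0.002,0.28,0,0,0],[0,0.006,0.002,0.28,0,0,0],[0,0.006,0.002,0.28,0,0,0],[0,0.006,0.002,0.28,0,0,0],[0,0.006,0.002,0.28,0,0,0],[0,0.006,0.002,0.28,0,0,0]])

```text
time: 3.33
tool_pos: [0.6536, 0.1778, 0.0947]
tool_rot: [0.002, 0.725, 0.689, 0.003]
contact_force: [-0.4, 0.7, -0.4]
gripper_width: 0.296
```

Call:
carry_out(moves=[[0,0,0,0,0,0,0],[0,0,0,0,0,0,0],[0,0,0,0,0,0,0],[0,0,0,0,0,0,0]])

```text
time: 3.67
tool_pos: [0.6513, 0.1777, 0.0908]
tool_rot: [0.0, 0.725, 0.689, 0.0]
contact_force: [-0.5, -0.1, -0.5]
gripper_width: 0.002
```

Run:
```python
from h import *
w=manip.grab_frame('wrist');sc=manip.grab_frame('scene')
a=cv2.resize(w[120:480,140:500],(400,400));b=cv2.resize(sc[170:290,230:430],(400,240))
o=np.zeros((400,800,3),np.uint8);o[:,:400]=a;o[:240,400:]=b
cv2.imwrite('pics/g1.png',o[:,:,::-1])
```

```text
(no output)
```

View pics/g1.png

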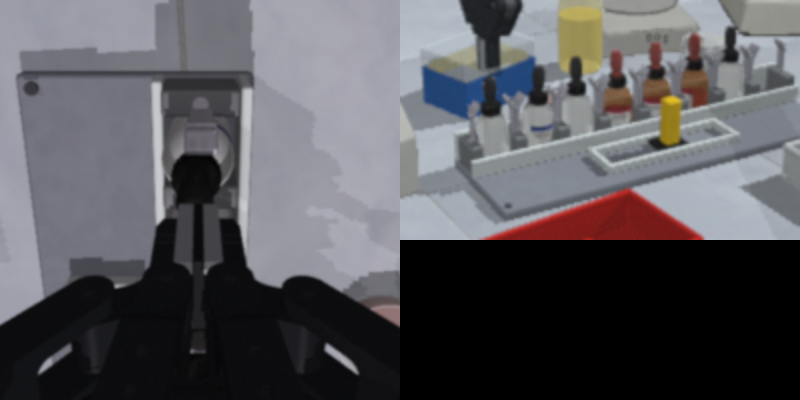

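Run:
```python
from h import *
s=manip.state();c=manip.camera_info('scene');w=manip.camera_info('wrist')
f=lambda p:((proj(c,p)-[230,170])*2+[400,0]).round(0)
g=lambda p:((proj(w,p)-[140,120])*400/360).round(0)
p=s['tool_pos'];print(p,s['joint_pos'])
for q in(p,p+[0,0,.019],[.651,.178,.116],[.651,.176,.084],[.651,.175,.116],[.651,.182,.116],[.65,.185,.116]): print(np.round(q,3),'scene',f(q),'wrist',g(q))
```

```text
[0.65116598 0.17768499 0.09047803] [ 1.56248863e-01  2.52149287e-01  1.57964158e+00 -3.34219711e-05
  1.30995476e+00  2.07611147e-01]
[0.651 0.178 0.09 ] scene [490.  95.] wrist [197. 187.]
[0.651 0.178 0.109] scene [489.  79.] wrist [197. 209.]
[0.651 0.178 0.116] scene [489.  73.] wrist [196. 216.]
[0.651 0.176 0.084] scene [492. 100.] wrist [197. 184.]
[0.651 0.175 0.116] scene [491.  72.] wrist [197. 224.]
[0.651 0.182 0.116] scene [485.  74.] wrist [196. 206.]
[0.65  0.185 0.116] scene [483.  75.] wrist [193. 199.]
```

The fingers read fully shut, though the view seems to show them around the bulb. I'll lift and see whether the bottle comes along.

Call:
carry_out(moves=[[0,0,0,-0.05,0,0,0],[0,0,0,-0.1,0,0,0],[0,0,0,-0.15,0,0,0],[0,0,0,-0.2,0,0,0],[0,0,0,-0.25,0,0,0],[0,0,0,-0.3,0,0,0],[0,0,0,-0.3,0,0,0]])

```text
time: 4.35
tool_pos: [0.6537, 0.1781, 0.2164]
tool_rot: [0.002, 0.725, 0.689, 0.004]
contact_force: [0.9, 0.7, 1.8]
gripper_width: -0.002
```

Run:
```python
from h import *
w=manip.grab_frame('wrist');sc=manip.grab_frame('scene')
a=cv2.resize(w[120:480,140:500],(400,400));b=cv2.resize(sc[130:310,230:430],(400,360))
o=np.zeros((400,800,3),np.uint8);o[:,:400]=a;o[:360,400:]=b
cv2.imwrite('pics/g2.png',o[:,:,::-1])
```

```text
(no output)
```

View pics/g2.png

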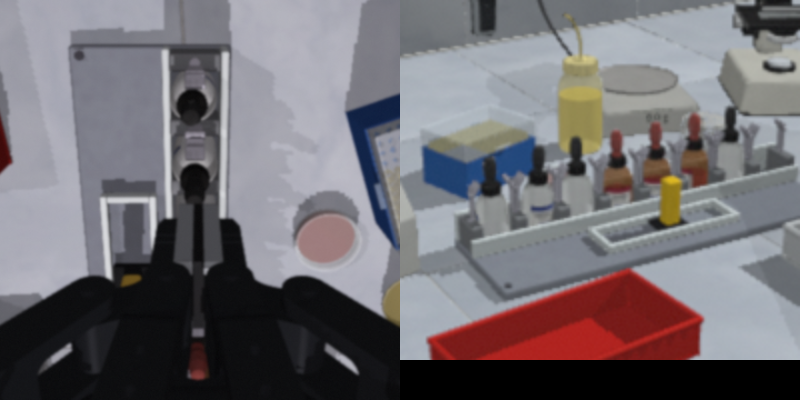

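Run:
```python
from h import *
s=manip.state();c=manip.camera_info('scene');t=manip.camera_info('top')
im=manip.grab_frame('scene').max(2).astype(int)
p=s['tool_pos'];print(p);print('tcp',proj(c,p),'grasp',proj(c,p+[0,0,.019]),'+.05',proj(c,p+[0,0,.05]))
u0=int(proj(c,p)[0])
for v in range(110,185,3): print(v,im[v,u0-14:u0+15:2])
# start picture
q=np.array([.1843,.5965,.1989]);r=R.from_quat(np.roll([-2.5e-4,.1493,.9888,-.001],-1)).as_matrix()
for d in(-.0425,.0425): print('start pad',proj(c,q+r[:,1]*d-r[:,2]*.013),proj(c,q+r[:,1]*d-r[:,2]*.04))
```

```text
[0.65169315 0.17770772 0.2112358 ]
tcp [272.70258691 162.51845415] grasp [272.34162701 153.3638784 ] +.05 [271.74010631 138.10825931]
110 [42 37 36 38 38 36 32 34 46 37 37 38 61 62 45]
113 [38 38 37 37 37 35 31 33 38 36 28 41 49 49 29]
116 [72 37 35 35 37 36 36 35 37 33 31 40 44 35 38]
119 [118  42  39  34  34  37  37  37  36  29  29  31  28  27  91]
122 [130  42  33  36  37  36  39  36  34  36  35  34  32  39 117]
125 [130 131 127  42  38  38  37  37  30  35  36  34  29 107 123]
128 [131 130 128  73  33  36  34  32  31  29  41  41  91 121 121]
131 [128 127 122 125  74  89  40  31  31  31 110 121 119 120 120]
134 [128 129 127 125  84 109  51  35  39  37 110 119 118 119 120]
137 [127 128 133 127  76 108  52  35  37  38 111 122 121 121 120]
140 [125 125 127 127  76 110  62  36  34  39 110 122 121 122 120]
143 [124 125 125 127  63 108  62  39  40  33 109 123 121 121 122]
146 [123 123 125 125  83 109  76  39  57  69 114 122 121 120 121]
149 [121 121 125 124 124 114  84 114 117 116 123 134 167 155 146]
152 [123 121 130 164 150 133 159 160 170 168 175 182 183 183 183]
155 [167 179 181 181 183 185 184 184 184 183 184 183 182 184 183]
158 [183 178 173 182 182 182 181 180 181 180 182 181 181 183 184]
161 [184 186 186 186 175 180 181 182 181 182 182 182 182 184 186]
164 [187 187 186 186 187 187 184 174 186 188 187 189 190 190 191]
167 [190 190 191 191 190 191 193 193 191 172 176 178 178 175 174]
170 [186 187 187 188 188 190 190 189 177 176 176 169 157 170 172]
173 [188 189 187 187 189 188 188 187 174 174 174 176 177 175 155]
176 [192 192 193 191 191 190 187 188 183 175 174 176 174 175 175]
179 [187 187 188 189 188 189 188 188 188 189 185 177 174 175 174]
182 [187 187 189 189 190 191 190 193 193 196 193 177 174 173 174]
start pad [141.91127828 358.3824993 ] [137.54826276 335.24107412]
start pad [ 44.23877526 373.39409924] [ 37.19624722 349.64630394]
```

The bottle was missed. In the scene view the shut fingertips end about 28 mm above the reported TCP (row 149 against a projected 162), so I need to go that much lower. The wide-open fingers clear the rails, so I can try it, and the width after closing will tell.

Call:
carry_out(moves=[[1,0,0,0,0,0,0],[1,0,0,0,0,0,0],[1,0,0,0,0,0,0],[1,0,0,0,0,0,0],[1,0,0,0,0,0,0],[1,0,0,0.1,0,0,0],[1,0,0,0.2,0,0,0],[1,0,0,0.25,0,0,0]])

```text
time: 5.17
tool_pos: [0.6488, 0.1772, 0.1055]
tool_rot: [-0.002, 0.725, 0.689, -0.002]
contact_force: [-1.9, -0.7, -1.6]
gripper_width: 0.998
```

Call:
carry_out(moves=[[1,0,0,0.06,0,0,0],[1,0,0,0.12,0,0,0],[1,0,0,0.128,0,0,0],[1,0,0,0.128,0,0,0],[0,0,0,0.128,0,0,0],[0,0,0,0.128,0,0,0],[0,0,0,0.128,0,0,0],[0,0,0,0.128,0,0,0]])

```text
time: 5.83
tool_pos: [0.6525, 0.1778, 0.0614]
tool_rot: [0.001, 0.725, 0.689, 0.001]
contact_force: [-0.7, 0.1, 0.4]
gripper_width: 0.455
```

Call:
carry_out(moves=[[0,0,0,0,0,0,0],[0,0,0,0,0,0,0],[0,0,0,0,0,0,0],[0,0,0,0,0,0,0]])

```text
time: 6.17
tool_pos: [0.6519, 0.1777, 0.0604]
tool_rot: [0.0, 0.725, 0.689, 0.001]
contact_force: [-0.4, -0.9, 3.4]
gripper_width: 0.131
```

Gripped: width 0.131, about 11 mm. Now the pull, then carry to the red tray.

Call:
carry_out(moves=[[0,0,0,-0.05,0,0,0],[0,0,0,-0.1,0,0,0],[0,0,0,-0.15,0,0,0],[0,0,0,-0.2,0,0,0],[0,0,0,-0.25,0,0,0],[0,0,0,-0.3,0,0,0],[0,0,0,-0.3,0,0,0],[0,0,0,-0.3,0,0,0]])

```text
time: 6.83
tool_pos: [0.6518, 0.1777, 0.1802]
tool_rot: [0.001, 0.725, 0.689, 0.001]
contact_force: [-0.2, 0.4, -1.1]
gripper_width: 0.133
```

Call:
carry_out(moves=[[0,0.258,-0.602,0,0,0,0],[0,0.258,-0.602,0,0,0,0],[0,0.258,-0.602,0,0,0,0],[0,0.258,-0.602,0,0,0,0],[0,0.258,-0.602,0,0,0,0],[0,0.258,-0.602,0,0,0,0],[0,0.258,-0.602,0,0,0,0],[0,0.258,-0.602,0,0,0,0]])

```text
time: 7.5
tool_pos: [0.4125, 0.2937, 0.1768]
tool_rot: [-0.001, 0.724, 0.69, -0.002]
contact_force: [-0.6, 0.4, -1.3]
gripper_width: 0.133
```

Run:
```python
from h import *
sc=manip.grab_frame('scene');cv2.imwrite('pics/g3.png',sc[:,:,::-1])
print(manip.state()['tool_pos'],manip.state()['gripper_width'])
```

```text
[0.41441057 0.29312471 0.1773582 ] 0.13569737838714668
```

View pics/g3.png

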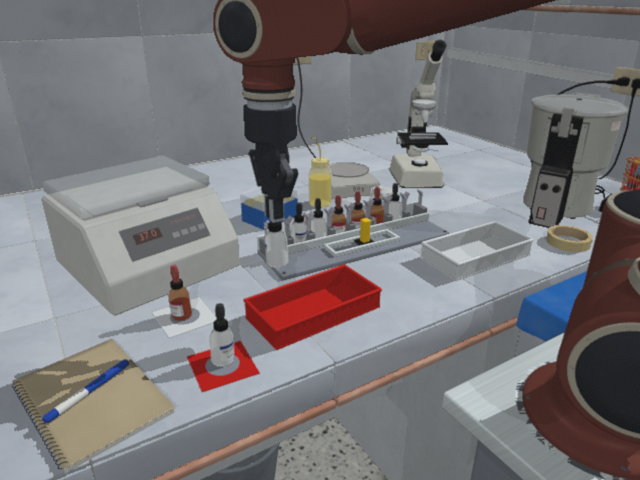

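The bottle is held at (277,245) in the scene view. Quick check that its foot projects where the reported pose says.

Run:
```python
from h import *
c=manip.camera_info('scene')
for p in((.415,.293,.129),(.415,.293,.233),(.415,.293,.005),(.469,.331,.04),(.36,.323,.04),(.482,.112,.04),(.65,.178,.116)): print(p,proj(c,p).round(0))
```

```text
(0.415, 0.293, 0.129) [276. 261.]
(0.415, 0.293, 0.233) [274. 202.]
(0.415, 0.293, 0.005) [279. 324.]
(0.469, 0.331, 0.04) [244. 299.]
(0.36, 0.323, 0.04) [277. 329.]
(0.482, 0.112, 0.04) [345. 264.]
(0.65, 0.178, 0.116) [275. 207.]
```

Call:
carry_out(moves=[[0,0,0,0.08,0,0,0],[0,0,0,0.16,0,0,0],[0,0,0,0.24,0,0,0],[0,0,0,0.3,0,0,0],[0,0,0,0.305,0,0,0],[0,0,0,0.305,0,0,0],[0,0,0,0.305,0,0,0],[0,0,0,0.305,0,0,0]])

```text
time: 8.22
tool_pos: [0.4175, 0.2933, 0.0588]
tool_rot: [0.0, 0.725, 0.688, 0.001]
contact_force: [-1.0, 0.2, -0.7]
gripper_width: 0.132
```

Call:
carry_out(moves=[[1,0,0,0,0,0,0],[1,0,0,0,0,0,0],[1,0,0,0,0,0,0],[1,0,0,0,0,0,0],[1,0,0,0,0,0,0],[1,0,0,-0.1,0,0,0],[1,0,0,-0.2,0,0,0],[1,0,0,-0.3,0,0,0]])

```text
time: 8.88
tool_pos: [0.4152, 0.2927, 0.1779]
tool_rot: [-0.0, 0.725, 0.689, -0.001]
contact_force: [2.4, 0.2, 0.3]
gripper_width: 1.001
```

```bash
cat >> h.py <<'E'
def chk(tag):
    s=manip.state();print(s['time'],s['tool_pos'].round(4),round(s['gripper_width'],3),'yaw',round(float(np.arctan2(*rot().as_matrix()[[1,0],1])),4))
E
python3 - <<'E'
from h import *
chk('')
for b in((.649,.1225),(.648,.073),(.6455,.0205),(.643,-.032),(.641,-.083),(.639,-.135)): print(b,to(*b,.178,-.05))
E
```

```text
8.8833 [0.4152 0.2927 0.1779] 1.001 yaw -0.0514
(0.649, 0.1225) (array([-0.395,  0.606, -0.001]), array([-0.004,  0.002, -0.003]))
(0.648, 0.073) (array([-0.519,  0.61 , -0.001]), array([-0.004,  0.002, -0.003]))
(0.6455, 0.0205) (array([-0.65 ,  0.61 , -0.001]), array([-0.004,  0.002, -0.003]))
(0.643, -0.032) (array([-0.781,  0.611, -0.   ]), array([-0.004,  0.002, -0.003]))
(0.641, -0.083) (array([-0.909,  0.612, -0.   ]), array([-0.004,  0.002, -0.003]))
(0.639, -0.135) (array([-1.039,  0.614, -0.   ]), array([-0.004,  0.002, -0.003]))
```

Call:
carry_out(moves=[[1,-0.395,0.606,0,0,0,0],[1,-0.395,0.606,0,0,0,0],[1,-0.395,0.606,0,0,0,0],[1,-0.395,0.606,0,0,0,0],[1,-0.395,0.606,0,0,0,0],[1,-0.395,0.606,0,0,0,0],[1,-0.395,0.606,0,0,0,0],[1,-0.395,0.606,0,0,0,0]])

```text
time: 9.55
tool_pos: [0.6542, 0.118, 0.1764]
tool_rot: [0.001, 0.727, 0.687, -0.0]
contact_force: [-1.3, -0.7, -0.0]
gripper_width: 0.999
```

Call:
carry_out(moves=[[1,0,0,0.1,0,0,0],[1,0,0,0.2,0,0,0],[1,0,0,0.295,0,0,0],[1,0,0,0.295,0,0,0],[1,0,0,0.295,0,0,0],[0,0,0,0.295,0,0,0],[0,0,0,0.295,0,0,0],[0,0,0,0.295,0,0,0]])

```text
time: 10.22
tool_pos: [0.6525, 0.1231, 0.0634]
tool_rot: [0.002, 0.725, 0.689, 0.002]
contact_force: [-0.4, -1.2, 0.3]
gripper_width: 0.605
```

Call:
carry_out(moves=[[0,0,0,0,0,0,0],[0,0,0,0,0,0,0],[0,0,0,0,0,0,0],[0,0,0,0,0,0,0],[0,0,0,0,0,0,0],[0,0,0,0,0,0,0]])

```text
time: 10.72
tool_pos: [0.6506, 0.1228, 0.0606]
tool_rot: [0.0, 0.725, 0.689, 0.0]
contact_force: [-1.4, -0.1, 5.4]
gripper_width: 0.135
```

Call:
carry_out(moves=[[0,0,0,-0.05,0,0,0],[0,0,0,-0.1,0,0,0],[0,0,0,-0.15,0,0,0],[0,0,0,-0.2,0,0,0],[0,0,0,-0.25,0,0,0],[0,0,0,-0.3,0,0,0],[0,0,0,-0.3,0,0,0],[0,0,0,-0.3,0,0,0]])

```text
time: 11.38
tool_pos: [0.6507, 0.1229, 0.1801]
tool_rot: [0.001, 0.725, 0.689, 0.001]
contact_force: [-0.2, -0.2, -1.7]
gripper_width: 0.138
```

Call:
carry_out(moves=[[0,0.272,-0.593,0,0,0,0],[0,0.272,-0.593,0,0,0,0],[0,0.272,-0.593,0,0,0,0],[0,0.272,-0.593,0,0,0,0],[0,0.272,-0.593,0,0,0,0],[0,0.272,-0.593,0,0,0,0],[0,0.272,-0.593,0,0,0,0],[0,0.272,-0.593,0,0,0,0]])

```text
time: 12.05
tool_pos: [0.4155, 0.2444, 0.1769]
tool_rot: [-0.001, 0.724, 0.69, -0.001]
contact_force: [0.5, -0.5, -1.3]
gripper_width: 0.138
```

Call:
carry_out(moves=[[0,0,0,0,0,0,0],[0,0,0,0.08,0,0,0],[0,0,0,0.16,0,0,0],[0,0,0,0.24,0,0,0],[0,0,0,0.3,0,0,0],[0,0,0,0.308,0,0,0],[0,0,0,0.308,0,0,0],[0,0,0,0.308,0,0,0]])

```text
time: 12.72
tool_pos: [0.4199, 0.2432, 0.0566]
tool_rot: [0.0, 0.726, 0.688, 0.0]
contact_force: [0.2, 0.1, -0.9]
gripper_width: 0.141
```

Call:
carry_out(moves=[[1,0,0,0,0,0,0],[1,0,0,0,0,0,0],[1,0,0,0,0,0,0],[1,0,0,0,0,0,0],[1,0,0,0,0,0,0],[1,0,0,-0.1,0,0,0],[1,0,0,-0.2,0,0,0],[1,0,0,-0.3,0,0,0]])

```text
time: 13.38
tool_pos: [0.4178, 0.2434, 0.1769]
tool_rot: [-0.0, 0.725, 0.689, -0.001]
contact_force: [1.3, -0.1, -0.5]
gripper_width: 1.0
```

Call:
carry_out(moves=[[1,-0.396,0.594,0,0,0,0],[1,-0.396,0.594,0,0,0,0],[1,-0.396,0.594,0,0,0,0],[1,-0.396,0.594,0,0,0,0],[1,-0.396,0.594,0,0,0,0],[1,-0.396,0.594,0,0,0,0],[1,-0.396,0.594,0,0,0,0],[1,-0.396,0.594,0,0,0,0]])

```text
time: 14.05
tool_pos: [0.6516, 0.0688, 0.1754]
tool_rot: [0.001, 0.727, 0.687, -0.0]
contact_force: [-0.1, 0.4, -0.7]
gripper_width: 0.997
```

Run:
```python
from h import *
chk('')
t=manip.camera_info('top');im=manip.grab_frame('top');cv2.imwrite('pics/top1.png',im[:,:,::-1])
c=manip.camera_info('wrist');w=manip.grab_frame('wrist')
p=proj(c,(.6480,.073,.116)).round().astype(int);print(p)
cv2.circle(w,tuple(p.tolist()),3,(0,255,0),-1)
o=np.hstack([cv2.resize(w[100:340,230:430],(400,480)),cv2.resize(im[150:310,210:343],(400,480))])
cv2.imwrite('pics/g4.png',o[:,:,::-1])
```

```text
14.05 [0.6516 0.0688 0.1754] 0.997 yaw -0.0561
[315 243]
```

View pics/g4.png

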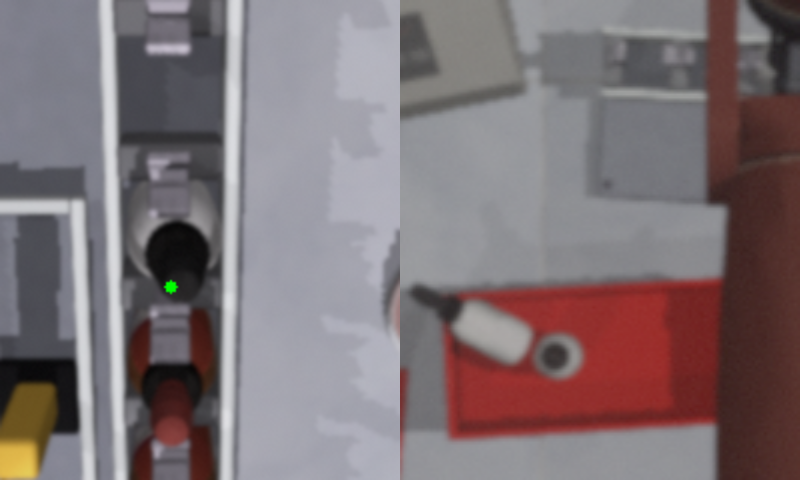

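The wrist view has bulb 3 within ~2 mm of the target. In the top view bottle 2 stands in the red tray, but bottle 1 has tipped over and leans on the tray's far-left rim with its body inside. I'll go on and mend it later.

Call:
carry_out(moves=[[1,0,0.005,0.1,0,0,0],[1,0,0.005,0.2,0,0,0],[1,0,0.005,0.293,0,0,0],[1,0,0.005,0.293,0,0,0],[1,0,0.005,0.293,0,0,0],[0,0,0.005,0.293,0,0,0],[0,0,0.005,0.293,0,0,0],[0,0,0.005,0.293,0,0,0]])

```text
time: 14.82
tool_pos: [0.6523, 0.0734, 0.063]
tool_rot: [0.002, 0.725, 0.689, 0.002]
contact_force: [0.6, -0.6, -0.8]
gripper_width: 0.602
```

Call:
carry_out(moves=[[0,0,0,0,0,0,0],[0,0,0,0,0,0,0],[0,0,0,0,0,0,0],[0,0,0,0,0,0,0],[0,0,0,0,0,0,0],[0,0,0,0,0,0,0]])

```text
time: 15.32
tool_pos: [0.6503, 0.0731, 0.0602]
tool_rot: [0.0, 0.725, 0.689, 0.0]
contact_force: [-1.6, 0.2, 6.1]
gripper_width: 0.135
```

Call:
carry_out(moves=[[0,0,0,-0.05,0,0,0],[0,0,0,-0.1,0,0,0],[0,0,0,-0.15,0,0,0],[0,0,0,-0.2,0,0,0],[0,0,0,-0.25,0,0,0],[0,0,0,-0.3,0,0,0],[0,0,0,-0.3,0,0,0],[0,0,0,-0.3,0,0,0]])

```text
time: 15.98
tool_pos: [0.6506, 0.0731, 0.1799]
tool_rot: [0.001, 0.725, 0.689, 0.001]
contact_force: [0.3, -0.3, 0.1]
gripper_width: 0.136
```

Run:
```python
from h import *
chk('')
t=manip.camera_info('top')
f=lambda u,v,z: ray(t,210+(u-400)/3.0,150+v/3,z).round(3)
print('lean: body foot end',f(525,350,.025),'neck',f(455,310,.05),'bulb tip',f(417,292,.06)); print('rim corners',f(452,303,.04),f(448,437,.04))
```

```text
15.9833 [0.6506 0.0731 0.1799] 0.136 yaw -0.0515
lean: body foot end [0.426 0.268 0.025] neck [0.457 0.319 0.05 ] bulb tip [0.47  0.346 0.06 ]
rim corners [0.462 0.323 0.04 ] [0.359 0.325 0.04 ]
```

Call:
carry_out(moves=[[0,0.247,-0.581,0,0,0,0],[0,0.247,-0.581,0,0,0,0],[0,0.247,-0.581,0,0,0,0],[0,0.247,-0.581,0,0,0,0],[0,0.247,-0.581,0,0,0,0],[0,0.247,-0.581,0,0,0,0],[0,0.247,-0.581,0,0,0,0],[0,0.247,-0.581,0,0,0,0]])

```text
time: 16.65
tool_pos: [0.4202, 0.1843, 0.1765]
tool_rot: [-0.001, 0.724, 0.69, -0.001]
contact_force: [0.5, -0.7, -1.0]
gripper_width: 0.128
```

Call:
carry_out(moves=[[0,0,0,0,0,0,0],[0,0,0,0.08,0,0,0],[0,0,0,0.16,0,0,0],[0,0,0,0.24,0,0,0],[0,0,0,0.3,0,0,0],[0,0,0,0.308,0,0,0],[0,0,0,0.308,0,0,0],[0,0,0,0.308,0,0,0]])

```text
time: 17.32
tool_pos: [0.4235, 0.1832, 0.0554]
tool_rot: [-0.0, 0.726, 0.688, -0.0]
contact_force: [1.0, -0.2, -1.2]
gripper_width: 0.131
```

Call:
carry_out(moves=[[1,0,0,0,0,0,0],[1,0,0,0,0,0,0],[1,0,0,0,0,0,0],[1,0,0,0,0,0,0],[1,0,0,0,0,0,0],[1,0,0,-0.1,0,0,0],[1,0,0,-0.2,0,0,0],[1,0,0,-0.3,0,0,0]])

```text
time: 17.98
tool_pos: [0.4219, 0.1836, 0.1765]
tool_rot: [-0.0, 0.725, 0.689, -0.001]
contact_force: [0.8, 0.5, -0.0]
gripper_width: 1.006
```

Call:
carry_out(moves=[[1,-0.378,0.58,0,0,0,0],[1,-0.378,0.58,0,0,0,0],[1,-0.378,0.58,0,0,0,0],[1,-0.378,0.58,0,0,0,0],[1,-0.378,0.58,0,0,0,0],[1,-0.378,0.58,0,0,0,0],[1,-0.378,0.58,0,0,0,0],[1,-0.378,0.58,0,0,0,0]])

```text
time: 18.65
tool_pos: [0.6499, 0.0172, 0.1753]
tool_rot: [0.001, 0.726, 0.687, -0.0]
contact_force: [-0.5, 0.7, 0.5]
gripper_width: 0.998
```

Call:
carry_out(moves=[[1,0,0,0.1,0,0,0],[1,0,0,0.2,0,0,0],[1,0,0,0.293,0,0,0],[1,0,0,0.293,0,0,0],[1,0,0,0.293,0,0,0],[0,0,0,0.293,0,0,0],[0,0,0,0.293,0,0,0],[0,0,0,0.293,0,0,0]])

```text
time: 19.32
tool_pos: [0.6492, 0.0208, 0.0626]
tool_rot: [0.002, 0.725, 0.689, 0.002]
contact_force: [-0.7, 0.2, -1.0]
gripper_width: 0.607
```

Call:
carry_out(moves=[[0,0,0,0,0,0,0],[0,0,0,0,0,0,0],[0,0,0,0,0,0,0],[0,0,0,0,0,0,0],[0,0,0,0,0,0,0],[0,0,0,0,0,0,0]])

```text
time: 19.82
tool_pos: [0.6472, 0.0208, 0.0598]
tool_rot: [0.0, 0.725, 0.689, 0.0]
contact_force: [-2.3, -0.1, 6.7]
gripper_width: 0.133
```

Call:
carry_out(moves=[[0,0,0,-0.05,0,0,0],[0,0,0,-0.1,0,0,0],[0,0,0,-0.15,0,0,0],[0,0,0,-0.2,0,0,0],[0,0,0,-0.25,0,0,0],[0,0,0,-0.3,0,0,0],[0,0,0,-0.3,0,0,0],[0,0,0,-0.3,0,0,0]])

```text
time: 20.48
tool_pos: [0.6474, 0.0208, 0.1793]
tool_rot: [0.001, 0.725, 0.689, 0.001]
contact_force: [0.1, -0.2, -1.3]
gripper_width: 0.133
```

Call:
carry_out(moves=[[0,-0.416,-0.543,0,0,0,0],[0,-0.416,-0.543,0,0,0,0],[0,-0.416,-0.543,0,0,0,0],[0,-0.416,-0.543,0,0,0,0],[0,-0.416,-0.543,0,0,0,0],[0,-0.416,-0.543,0,0,0,0],[0,-0.416,-0.543,0,0,0,0],[0,-0.416,-0.543,0,0,0,0]])

```text
time: 21.15
tool_pos: [0.4174, -0.1355, 0.1757]
tool_rot: [-0.002, 0.727, 0.687, -0.001]
contact_force: [0.4, 0.2, -0.7]
gripper_width: 0.135
```

Call:
carry_out(moves=[[0,0,0,0,0,0,0],[0,0,0,0.08,0,0,0],[0,0,0,0.16,0,0,0],[0,0,0,0.24,0,0,0],[0,0,0,0.3,0,0,0],[0,0,0,0.306,0,0,0],[0,0,0,0.306,0,0,0],[0,0,0,0.306,0,0,0]])

```text
time: 21.82
tool_pos: [0.4216, -0.1335, 0.0558]
tool_rot: [-0.001, 0.725, 0.689, -0.0]
contact_force: [0.5, 0.5, -1.0]
gripper_width: 0.135
```

Call:
carry_out(moves=[[1,0,0,0,0,0,0],[1,0,0,0,0,0,0],[1,0,0,0,0,0,0],[1,0,0,0,0,0,0],[1,0,0,0,0,0,0],[1,0,0,-0.1,0,0,0],[1,0,0,-0.2,0,0,0],[1,0,0,-0.3,0,0,0]])

```text
time: 22.48
tool_pos: [0.4204, -0.1338, 0.177]
tool_rot: [-0.001, 0.725, 0.689, -0.0]
contact_force: [0.6, -0.8, -0.1]
gripper_width: 0.998
```

Call:
carry_out(moves=[[1,0.284,0.543,0,0,0,0],[1,0.284,0.543,0,0,0,0],[1,0.284,0.543,0,0,0,0],[1,0.284,0.543,0,0,0,0],[1,0.284,0.543,0,0,0,0],[1,0.284,0.543,0,0,0,0],[1,0.284,0.543,0,0,0,0],[1,0.284,0.543,0,0,0,0]])

```text
time: 23.15
tool_pos: [0.6447, -0.031, 0.1749]
tool_rot: [-0.001, 0.724, 0.689, -0.001]
contact_force: [-0.8, -0.7, 0.4]
gripper_width: 1.002
```

Call:
carry_out(moves=[[1,0,0,0.1,0,0,0],[1,0,0,0.2,0,0,0],[1,0,0,0.292,0,0,0],[1,0,0,0.292,0,0,0],[1,0,0,0.292,0,0,0],[0,0,0,0.292,0,0,0],[0,0,0,0.292,0,0,0],[0,0,0,0.292,0,0,0]])

```text
time: 23.82
tool_pos: [0.6464, -0.0325, 0.0634]
tool_rot: [0.002, 0.725, 0.689, 0.002]
contact_force: [-0.1, 0.1, 0.4]
gripper_width: 0.604
```

Call:
carry_out(moves=[[0,0,0,0,0,0,0],[0,0,0,0,0,0,0],[0,0,0,0,0,0,0],[0,0,0,0,0,0,0],[0,0,0,0,0,0,0],[0,0,0,0,0,0,0]])

```text
time: 24.32
tool_pos: [0.6445, -0.0319, 0.0606]
tool_rot: [0.0, 0.725, 0.689, 0.0]
contact_force: [-1.1, -0.3, 4.6]
gripper_width: 0.137
```

Call:
carry_out(moves=[[0,0,0,-0.05,0,0,0],[0,0,0,-0.1,0,0,0],[0,0,0,-0.15,0,0,0],[0,0,0,-0.2,0,0,0],[0,0,0,-0.25,0,0,0],[0,0,0,-0.3,0,0,0],[0,0,0,-0.3,0,0,0],[0,0,0,-0.3,0,0,0]])

```text
time: 24.98
tool_pos: [0.6447, -0.032, 0.1801]
tool_rot: [0.001, 0.725, 0.689, 0.001]
contact_force: [0.2, 0.6, -1.6]
gripper_width: 0.13
```

Call:
carry_out(moves=[[0,-0.434,-0.539,0,0,0,0],[0,-0.434,-0.539,0,0,0,0],[0,-0.434,-0.539,0,0,0,0],[0,-0.434,-0.539,0,0,0,0],[0,-0.434,-0.539,0,0,0,0],[0,-0.434,-0.539,0,0,0,0],[0,-0.434,-0.539,0,0,0,0],[0,-0.434,-0.539,0,0,0,0]])

```text
time: 25.65
tool_pos: [0.4156, -0.1957, 0.1765]
tool_rot: [-0.002, 0.727, 0.687, -0.001]
contact_force: [-0.3, 0.4, -1.4]
gripper_width: 0.138
```

Call:
carry_out(moves=[[0,0,0,0,0,0,0],[0,0,0,0.08,0,0,0],[0,0,0,0.16,0,0,0],[0,0,0,0.24,0,0,0],[0,0,0,0.3,0,0,0],[0,0,0,0.308,0,0,0],[0,0,0,0.308,0,0,0],[0,0,0,0.308,0,0,0]])

```text
time: 26.32
tool_pos: [0.42, -0.1933, 0.0555]
tool_rot: [-0.001, 0.725, 0.689, -0.0]
contact_force: [0.8, 0.3, -0.9]
gripper_width: 0.136
```

Call:
carry_out(moves=[[1,0,0,0,0,0,0],[1,0,0,0,0,0,0],[1,0,0,0,0,0,0],[1,0,0,0,0,0,0],[1,0,0,0,0,0,0],[1,0,0,-0.1,0,0,0],[1,0,0,-0.2,0,0,0],[1,0,0,-0.3,0,0,0]])

```text
time: 26.98
tool_pos: [0.419, -0.1937, 0.177]
tool_rot: [-0.001, 0.725, 0.689, -0.0]
contact_force: [1.4, -0.8, 0.7]
gripper_width: 1.002
```

Call:
carry_out(moves=[[1,0.306,0.539,0,0,0,0],[1,0.306,0.539,0,0,0,0],[1,0.306,0.539,0,0,0,0],[1,0.306,0.539,0,0,0,0],[1,0.306,0.539,0,0,0,0],[1,0.306,0.539,0,0,0,0],[1,0.306,0.539,0,0,0,0],[1,0.306,0.539,0,0,0,0]])

```text
time: 27.65
tool_pos: [0.6423, -0.0819, 0.175]
tool_rot: [-0.001, 0.724, 0.689, -0.001]
contact_force: [-1.0, 0.5, -0.1]
gripper_width: 1.002
```

Call:
carry_out(moves=[[1,0,0,0.1,0,0,0],[1,0,0,0.2,0,0,0],[1,0,0,0.292,0,0,0],[1,0,0,0.292,0,0,0],[1,0,0,0.292,0,0,0],[0,0,0,0.292,0,0,0],[0,0,0,0.292,0,0,0],[0,0,0,0.292,0,0,0]])

```text
time: 28.32
tool_pos: [0.6437, -0.0838, 0.0634]
tool_rot: [0.003, 0.725, 0.689, 0.002]
contact_force: [0.3, -0.2, -0.1]
gripper_width: 0.604
```

Call:
carry_out(moves=[[0,0,0,0,0,0,0],[0,0,0,0,0,0,0],[0,0,0,0,0,0,0],[0,0,0,0,0,0,0],[0,0,0,0,0,0,0],[0,0,0,0,0,0,0]])

```text
time: 28.82
tool_pos: [0.642, -0.0832, 0.0606]
tool_rot: [0.001, 0.725, 0.689, 0.0]
contact_force: [-1.0, 0.1, 4.9]
gripper_width: 0.134
```

Call:
carry_out(moves=[[0,0,0,-0.05,0,0,0],[0,0,0,-0.1,0,0,0],[0,0,0,-0.15,0,0,0],[0,0,0,-0.2,0,0,0],[0,0,0,-0.25,0,0,0],[0,0,0,-0.3,0,0,0],[0,0,0,-0.3,0,0,0],[0,0,0,-0.3,0,0,0]])

```text
time: 29.48
tool_pos: [0.6421, -0.0831, 0.1801]
tool_rot: [0.001, 0.725, 0.689, 0.001]
contact_force: [0.5, 0.1, -1.7]
gripper_width: 0.131
```

Call:
carry_out(moves=[[0,-0.456,-0.534,0,0,0,0],[0,-0.456,-0.534,0,0,0,0],[0,-0.456,-0.534,0,0,0,0],[0,-0.456,-0.534,0,0,0,0],[0,-0.456,-0.534,0,0,0,0],[0,-0.456,-0.534,0,0,0,0],[0,-0.456,-0.534,0,0,0,0],[0,-0.456,-0.534,0,0,0,0]])

```text
time: 30.15
tool_pos: [0.4142, -0.2561, 0.1765]
tool_rot: [-0.002, 0.727, 0.687, -0.001]
contact_force: [1.1, -0.0, -0.9]
gripper_width: 0.132
```

Call:
carry_out(moves=[[0,0,0,0,0,0,0],[0,0,0,0.08,0,0,0],[0,0,0,0.16,0,0,0],[0,0,0,0.24,0,0,0],[0,0,0,0.3,0,0,0],[0,0,0,0.308,0,0,0],[0,0,0,0.308,0,0,0],[0,0,0,0.308,0,0,0]])

```text
time: 30.82
tool_pos: [0.4187, -0.2531, 0.055]
tool_rot: [-0.001, 0.725, 0.689, -0.0]
contact_force: [0.5, 0.4, -0.3]
gripper_width: 0.13
```

Call:
carry_out(moves=[[1,0,0,0,0,0,0],[1,0,0,0,0,0,0],[1,0,0,0,0,0,0],[1,0,0,0,0,0,0],[1,0,0,0,0,0,0],[1,0,0,-0.1,0,0,0],[1,0,0,-0.2,0,0,0],[1,0,0,-0.3,0,0,0]])

```text
time: 31.48
tool_pos: [0.418, -0.2537, 0.1769]
tool_rot: [-0.001, 0.725, 0.689, -0.0]
contact_force: [1.3, -0.7, 0.8]
gripper_width: 0.999
```

Call:
carry_out(moves=[[1,0.326,0.535,0,0,0,0],[1,0.326,0.535,0,0,0,0],[1,0.326,0.535,0,0,0,0],[1,0.326,0.535,0,0,0,0],[1,0.326,0.535,0,0,0,0],[1,0.326,0.535,0,0,0,0],[1,0.326,0.535,0,0,0,0],[1,0.326,0.535,0,0,0,0]])

```text
time: 32.15
tool_pos: [0.6402, -0.1337, 0.1752]
tool_rot: [-0.001, 0.724, 0.69, -0.0]
contact_force: [-0.4, -0.2, -0.3]
gripper_width: 0.997
```

Call:
carry_out(moves=[[1,0,0,0.1,0,0,0],[1,0,0,0.2,0,0,0],[1,0,0,0.292,0,0,0],[1,0,0,0.292,0,0,0],[1,0,0,0.292,0,0,0],[0,0,0,0.292,0,0,0],[0,0,0,0.292,0,0,0],[0,0,0,0.292,0,0,0]])

```text
time: 32.82
tool_pos: [0.6413, -0.136, 0.0634]
tool_rot: [0.003, 0.725, 0.689, 0.001]
contact_force: [-0.4, 0.6, -0.5]
gripper_width: 0.602
```

Call:
carry_out(moves=[[0,0,0,0,0,0,0],[0,0,0,0,0,0,0],[0,0,0,0,0,0,0],[0,0,0,0,0,0,0],[0,0,0,0,0,0,0],[0,0,0,0,0,0,0]])

```text
time: 33.32
tool_pos: [0.6396, -0.1352, 0.0607]
tool_rot: [0.0, 0.725, 0.689, 0.0]
contact_force: [-1.2, 0.2, 6.3]
gripper_width: 0.138
```

Call:
carry_out(moves=[[0,0,0,-0.05,0,0,0],[0,0,0,-0.1,0,0,0],[0,0,0,-0.15,0,0,0],[0,0,0,-0.2,0,0,0],[0,0,0,-0.25,0,0,0],[0,0,0,-0.3,0,0,0],[0,0,0,-0.3,0,0,0],[0,0,0,-0.3,0,0,0]])

```text
time: 33.98
tool_pos: [0.6398, -0.1351, 0.1802]
tool_rot: [0.001, 0.725, 0.689, 0.001]
contact_force: [0.2, -0.9, -0.9]
gripper_width: 0.139
```

Run:
```python
from h import *
chk('')
t=manip.grab_frame('top');s=manip.grab_frame('scene')
o=np.hstack([cv2.resize(t[140:310,210:510],(400,227)),cv2.resize(s[170:350,230:548],(400,227))])
o=np.vstack([cv2.resize(t[140:310,210:510],(800,454))])
cv2.imwrite('pics/g5.png',o[:,:,::-1])
```

```text
33.9833 [ 0.6398 -0.1351  0.1802] 0.139 yaw -0.0515
```

View pics/g5.png

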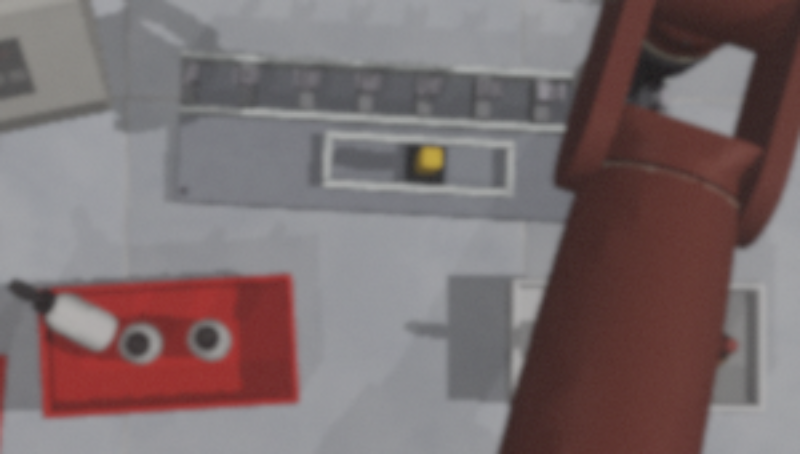

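Bottles 2 and 3 stand in the red tray at (140,342) and (208,338); bottle 1 leans at the left rim; the strip is empty except for the held white. Deliver it, then look at both trays.

Call:
carry_out(moves=[[0,0.656,-0.57,0,0,0,0],[0,0.656,-0.57,0,0,0,0],[0,0.656,-0.57,0,0,0,0],[0,0.656,-0.57,0,0,0,0],[0,0.656,-0.57,0,0,0,0],[0,0.656,-0.57,0,0,0,0],[0,0.656,-0.57,0,0,0,0],[0,0.656,-0.57,0,0,0,0]])

```text
time: 34.75
tool_pos: [0.4311, 0.1286, 0.1768]
tool_rot: [-0.001, 0.725, 0.688, -0.001]
contact_force: [-0.0, 1.2, -0.3]
gripper_width: 0.132
```

```bash
python3 -c "
from h import *
chk('');print(to(.4255,.138,.057,-.05))"
```

```text
34.75 [0.4311 0.1286 0.1768] 0.132 yaw -0.0523
(array([ 0.023, -0.014,  0.3  ]), array([-0.007,  0.001, -0.005]))
```

Call:
carry_out(moves=[[0,0.015,-0.01,0,0,0,0],[0,0.015,-0.01,0,0,0,0],[0,0.015,-0.01,0.08,0,0,0],[0,0.015,-0.01,0.16,0,0,0],[0,0.015,-0.01,0.24,0,0,0],[0,0.015,-0.01,0.3,0,0,0],[0,0.015,-0.01,0.308,0,0,0],[0,0.015,-0.01,0.308,0,0,0]])

```text
time: 35.42
tool_pos: [0.4289, 0.1324, 0.0535]
tool_rot: [-0.001, 0.726, 0.688, -0.002]
contact_force: [-0.9, -0.6, -0.4]
gripper_width: 0.133
```

Call:
carry_out(moves=[[1,0,0,0,0,0,0],[1,0,0,0,0,0,0],[1,0,0,0,0,0,0],[1,0,0,0,0,0,0],[1,0,0,0,0,0,0],[1,0,0,-0.1,0,0,0],[1,0,0,-0.2,0,0,0],[1,0,0,-0.3,0,0,0]])

```text
time: 36.08
tool_pos: [0.4292, 0.1337, 0.1771]
tool_rot: [-0.0, 0.725, 0.689, -0.001]
contact_force: [0.8, 0.1, 0.9]
gripper_width: 0.999
```

```bash
python3 -c "
from h import *
chk('');print(to(.584,-.0107,.177,-.05))"
```

```text
36.0833 [0.4292 0.1337 0.1771] 0.999 yaw -0.0514
(array([-0.341,  0.405, -0.   ]), array([-0.003,  0.001, -0.003]))
```

Call:
carry_out(moves=[[0.5,-0.341,0.405,0,0,0,0],[0.5,-0.341,0.405,0,0,0,0],[0.5,-0.341,0.405,0,0,0,0],[0.5,-0.341,0.405,0,0,0,0],[0.5,-0.341,0.405,0,0,0,0],[0.5,-0.341,0.405,0,0,0,0],[0.5,-0.341,0.405,0,0,0,0],[0.5,-0.341,0.405,0,0,0,0]])

```text
time: 36.75
tool_pos: [0.5846, -0.0107, 0.176]
tool_rot: [-0.0, 0.725, 0.689, -0.0]
contact_force: [-0.4, 0.5, 0.0]
gripper_width: 0.503
```

Call:
carry_out(moves=[[0.5,0,0,0,0,0,0],[0.5,0,0,0,0,0,0],[0.5,0,0,0,0,0,0]])

```text
time: 37.0
tool_pos: [0.5843, -0.0098, 0.1766]
tool_rot: [0.0, 0.725, 0.689, 0.0]
contact_force: [-0.2, 0.6, 0.4]
gripper_width: 0.501
```

Run:
```python
from h import *
chk('')
t=manip.grab_frame('top');w=manip.grab_frame('wrist');c=manip.camera_info('wrist')
cv2.imwrite('pics/w6raw.png',w[:,:,::-1]);cv2.imwrite('pics/top6.png',t[:,:,::-1])
h=cv2.cvtColor(w,cv2.COLOR_RGB2HSV).astype(int);y=(h[...,0]>18)&(h[...,0]<32)&(h[...,1]>130)&(h[...,2]>90);y[:,:220]=0;y[:,420:]=0
for i,s,ce,m in blobs(y,60): print('yel',s,ce,ray(c,*ce,.06).round(4))
print('expect',proj(c,(.584,-.0107,.072)),proj(c,(.584,-.0107,.03)))
o=np.zeros((600,800,3),np.uint8);o[:320]=cv2.resize(t[220:310,210:510],(800,320),interpolation=cv2.INTER_CUBIC)[:320];o[320:]=cv2.resize(w[200:480,100:540],(800,509))[:280]
cv2.imwrite('pics/g6.png',o[:,:,::-1])
```

```text
37.0 [ 0.5843 -0.0098  0.1766] 0.501 yaw -0.05
yel [303 198  26  37 857] [315.76196033 216.7327888 ] [ 0.5833 -0.0073  0.06  ]
expect [316.93674401 225.78307112] [317.0674075  210.87951158]
```

View pics/g6.png

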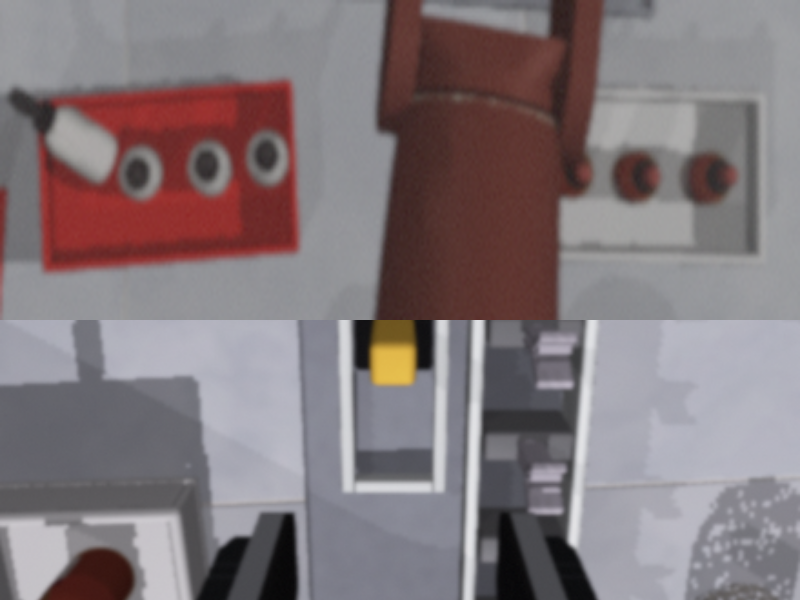

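The three ambers stand in the white tray, and the three whites in the red tray are standing; the first white lies against the left rim. Before moving the pointer I'll measure that bottle's centre from two views.

Run:
```python
from h import *
t=manip.grab_frame('top')[:,:,::-1];s=manip.grab_frame('scene')[:,:,::-1]
ct,cs=manip.camera_info('top'),manip.camera_info('scene')
out={}
for n,im,(v0,v1,u0,u1) in(('top',t,(240,280,210,254)),('scene',s,(200,340,215,330))):
    h=cv2.cvtColor(np.ascontiguousarray(im),cv2.COLOR_BGR2HSV).astype(int);H,S,V=h[...,0],h[...,1],h[...,2]
    r=np.zeros(S.shape,bool);r[v0:v1,u0:u1]=1
    for k,m in(('dark',(V<60)&r),('white',(S<35)&(V>(185 if n=='scene' else 165))&r)):
        for i,st,ce,mm in blobs(m,25): print(n,k,st,ce.round(1))
cv2.imwrite('pics/g7.png',np.hstack([cv2.resize(s[200:340,215:355],(400,400)),cv2.resize(t[235:300,205:270],(400,400),interpolation=cv2.INTER_CUBIC)]))
```

```text
top dark [215 247  15  10  65] [223. 251.]
top white [231 254  21  13 140] [240.8 260.2]
scene dark [324 255   6  22 102] [327.  266.7]
scene dark [296 265  12  23 176] [301.4 277.6]
scene dark [231 283  24  18 175] [243.8 290.7]
scene dark [215 305  13  26 233] [220.2 319.3]
scene white [ 215  200   50   57 1306] [232.8 227.2]
scene white [290 208  36  22 220] [309.3 217. ]
scene white [268 222  17  12 118] [276.4 228.7]
scene white [268 235  62  16  85] [298.6 242.8]
scene white [244 266  51  25 453] [263.9 279.7]
scene white [215 270  38  15 315] [232.5 277.1]
scene white [215 292  30  29 517] [232.2 304.9]
scene white [252 298  13  11  94] [257.7 302.8]
scene white [272 299  15  13 121] [280.  304.5]
scene white [306 329  24  11 134] [321.3 335.9]
```

View pics/g7.png

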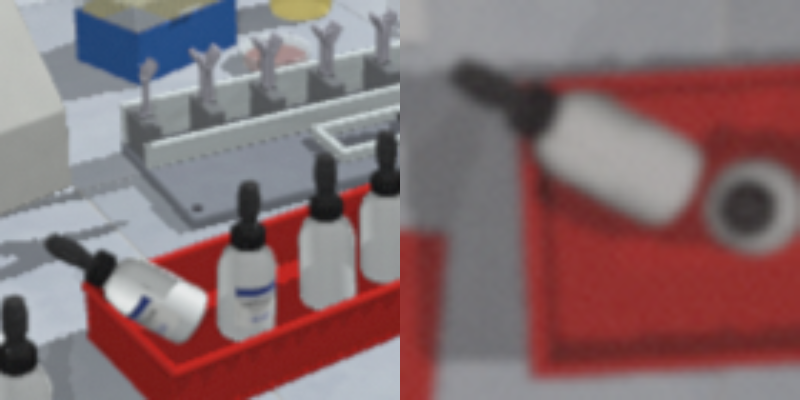

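Run:
```python
from h import *
ct,cs=manip.camera_info('top'),manip.camera_info('scene')
P=[c['intrinsics']@c['extrinsics'][:3] for c in(ct,cs)]
def tri(a,b):
    x=cv2.triangulatePoints(P[0],P[1],np.array(a,float).reshape(2,1),np.array(b,float).reshape(2,1));return (x[:3]/x[3]).ravel()
tip=tri((214.4,246.05),(231.8,284));foot=tri((251.3,266.7),(281.5,312));cap=tri((205+132/6.154,235+105/6.154),(215+100/2.857,200+267/2.857))
print(tip,foot,cap,np.linalg.norm(tip-foot),np.linalg.norm(cap-tip))
c=np.array([.4207,.2184,0]);a=np.arctan2(.013,.219)
for n,m in(('mid tip-foot',(tip+foot)/2),('from cap, 17mm toward foot',cap+(foot-cap)/np.linalg.norm(foot-cap)*.017)):
    d=m-c;print(n,m.round(4),'tray x,y',d[0]*np.cos(a)+d[1]*np.sin(a),-d[0]*np.sin(a)+d[1]*np.cos(a))
```

```text
[0.47339633 0.34845523 0.07264636] [0.42837895 0.2741371  0.0150799 ] [0.45980937 0.32328122 0.05295646] 0.10422881790991004 0.0347279201880961
mid tip-foot [0.4509 0.3113 0.0439] tray x,y 0.0356392880145035 0.09094411534866721
from cap, 17mm toward foot [0.4521 0.3113 0.0437] tray x,y 0.036875124984527934 0.09084409935413248
```

The bottle measures 104 mm long and its centre is at tray (0.036, 0.091, 0.044), about 19 mm inside the limit, so it can stay. Now the pointer: grip with half opening, the tips above the 46 mm walls, and slide to +y.

Call:
carry_out(moves=[[0.5,0,0,0.1,0,0,0],[0.5,0,0,0.2,0,0,0],[0.5,0,0,0.3,0,0,0],[0.5,0,0,0.38,0,0,0],[0.5,0,0,0.38,0,0,0],[0.5,0,0,0.38,0,0,0],[0,0,0,0.38,0,0,0],[0,0,0,0.38,0,0,0]])

```text
time: 37.87
tool_pos: [0.5846, -0.0109, 0.0275]
tool_rot: [-0.001, 0.725, 0.689, -0.001]
contact_force: [-23.6, 1.4, 20.5]
gripper_width: 0.227
```

Call:
carry_out(moves=[[0,0,0,0,0,0,0],[0,0,0,0,0,0,0],[0,0,0,0,0,0,0],[0,0,0,0,0,0,0]])

```text
time: 38.2
tool_pos: [0.5832, -0.0108, 0.0279]
tool_rot: [-0.002, 0.725, 0.689, -0.002]
contact_force: [-13.9, -0.1, 11.5]
gripper_width: 0.19
```

Call:
carry_out(moves=[[0,0.03,-0.005,-0.01,0,0,0],[0,0.06,-0.005,-0.01,0,0,0],[0,0.09,-0.005,-0.01,0,0,0],[0,0.12,-0.005,-0.01,0,0,0],[0,0.14,-0.005,-0.01,0,0,0],[0,0.155,-0.005,-0.01,0,0,0],[0,0.165,-0.005,-0.01,0,0,0],[0,0.165,-0.005,-0.01,0,0,0]])

```text
time: 38.87
tool_pos: [0.5862, 0.0553, 0.0281]
tool_rot: [0.0, 0.725, 0.689, -0.001]
contact_force: [0.5, -2.5, -12.6]
gripper_width: 0.191
```

Call:
carry_out(moves=[[0,0.007,0,0,0,0,0],[0,0.007,0,0,0,0,0],[0,0.007,0,0,0,0,0],[0,0.007,0,0,0,0,0]])

```text
time: 39.2
tool_pos: [0.5862, 0.0555, 0.0281]
tool_rot: [0.001, 0.725, 0.689, -0.002]
contact_force: [1.3, -9.3, -11.6]
gripper_width: 0.192
```

The 9 N back-force with no further travel means the stop is reached. Release and retreat.

Call:
carry_out(moves=[[0.5,-0.007,0,0,0,0,0],[0.5,-0.007,0,0,0,0,0],[0.5,-0.007,0,0,0,0,0],[0.5,-0.007,0,0,0,0,0],[0.5,-0.007,0,-0.1,0,0,0],[0.5,-0.007,0,-0.2,0,0,0],[0.5,-0.007,0,-0.3,0,0,0],[0.5,-0.007,0,-0.4,0,0,0]])

```text
time: 39.87
tool_pos: [0.5863, 0.0558, 0.1912]
tool_rot: [0.0, 0.725, 0.689, 0.001]
contact_force: [1.4, -0.2, 0.0]
gripper_width: 0.504
```

Call:
carry_out(moves=[[0.5,-0.15,0,-0.2,0,0,0],[0.5,-0.15,0,-0.2,0,0,0],[0.5,-0.15,0,-0.2,0,0,0],[0.5,-0.15,0,-0.2,0,0,0],[0.5,-0.15,0,-0.2,0,0,0],[0.5,-0.15,0,-0.2,0,0,0],[0.5,-0.15,0,-0.2,0,0,0],[0.5,-0.15,0,-0.2,0,0,0]])

```text
time: 40.53
tool_pos: [0.5821, -0.0037, 0.2654]
tool_rot: [-0.002, 0.725, 0.689, -0.001]
contact_force: [0.1, 0.0, -0.5]
gripper_width: 0.502
```

Run:
```python
from h import *
chk('')
t=manip.grab_frame('top');s=manip.grab_frame('scene');c=manip.camera_info('scene')
cv2.imwrite('pics/g8.png',np.vstack([cv2.resize(s[170:400,150:550],(700,402)),cv2.resize(t[220:310,160:510],(700,180))])[:,:,::-1])
h=cv2.cvtColor(s,cv2.COLOR_RGB2HSV).astype(int);y=(h[...,0]>18)&(h[...,0]<32)&(h[...,1]>180)&(h[...,2]>90)
for i,st,ce,m in blobs(y,60): print('yel',st,ce)
o=np.array([.584,-.0025]);
for q in(.05,.06): print(q,proj(c,(o[0]+.05*q,o[1]+q,.046)))
```

```text
40.5333 [ 0.5821 -0.0037  0.2654] 0.502 yaw -0.0504
yel [334 225  10  24 206] [338.99029126 236.48543689]
0.05 [342.8603719  234.12525453]
0.06 [338.88358659 235.07141363]
```

View pics/g8.png

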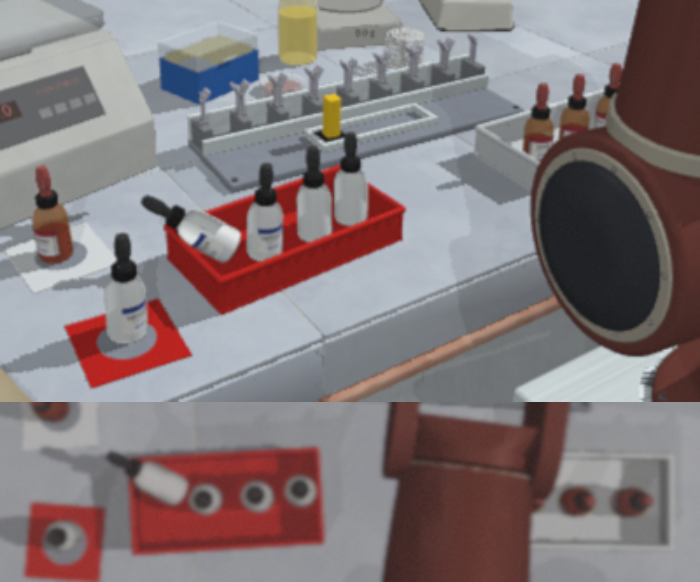

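The final view shows four whites in the red tray (three standing, one leaning), three ambers standing in the white tray, an empty strip and the pointer against its left stop. The samples are undisturbed. Handing in.

```bash
python3 -c "
from h import *
manip.job_done();chk('')"
```

```text
the job is handed in; nothing more can be done
the job is handed in; nothing more can be done
```

The job is handed in. All seven bottles are out of the clip strip, and the yellow pointer is against its left stop, on the red tray's side. The sample on the red mat was white, so the four white bottles went in the red tray and the three amber ones in the white tray.

**Last checks:**
- **Pointer:** the arm felt about 9 N of back-force with no further travel. In the scene view the post sits where +0.06 m should appear.
- **Bottles and samples:** the strip is empty, and both sample bottles look undisturbed on their mats. One amber was partly hidden by the arm in the last pictures, but all three showed in the scene view.
- **Gripper:** it was empty, clear of everything and reading no contact force.

**What did not go to plan:**
- **Missed first grasp:** the fingertips really sit about 28 mm above the reported tool point. I lowered every later grip by that amount, and they all held.
- **Leaning bottle:** the first white bottle tipped over after I placed it and now leans on the red tray's rim. Measured from two views, its centre is about 19 mm inside the tray's nearest edge and 44 mm above the bench. That is within the rules, so I left it there.

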